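# Clamp and spot-mark metal blanks on a slide carrier

## Robot

A 6-joint arm with a two-finger parallel gripper is mounted at the origin on the work surface. World frame = base frame: x ahead of the robot, y to its left, z up, the work surface at z = 0. Lengths are in mm, angles in degrees, forces in N, time in s.
With the tool pointing down it reaches from about 350 to 850 mm from the base axis. Payload 8.1 kg.
Tool frame: the origin (TCP) lies midway between the tips of the shut fingers; the grasp point (between the pads) lies 19 mm behind it (r.pinch_z is the distance from the TCP to the grasp point, in mm); z points along the fingers, y is the line along which they close (so a half turn about z gives the same grasp; the last joint's range is limited). The gripper opens to 85 mm and grips with 20 to 120 N. Pads are 22 mm wide; open, the fingers measure 114 mm over their backs; the gripper's body (76 mm by 85 mm) begins 54 mm behind the grasp point. The pads swing forward as they close: fully open they stand 13 mm farther back than shut.
Start: joints at [-70.783, 7.471, 85.268, -0, 87.261, -4.893], TCP at [245.114, -547.653, 231.292] pointing down, gripper open.
Joint ranges: [-169.43, 169.43], [-51.17, 129.36], [1.28, 143.12], [-76.62, 256.62], [0, 156.53], [-152.29, 152.29]. Speed limits (degrees/s): [136.94, 136.94, 159.86, 180, 180, 180].

## Interface

Orientations are given as [roll, pitch, yaw] about the fixed x, y, z axes, in that order (R = Rz(yaw) Ry(pitch) Rx(roll)).
In Python, from bench import r gives the robot as it stands.
- The arm moves only by the shell command python3 -m jog 'ROWS' [OPENING] [FORCE]. ROWS is JSON, one flat list of numbers, 6 for each row, row after row: the shift along the tool's x, y, z in m, then the turn, a rotation vector about the tool's x, y, z in rad. A call has 1 to 8 rows; each row is the pose to reach, as a shift and turn from the pose commanded when the call began, along the tool's axes at that moment; what a row does not reach only later rows make up. A row lasts 1/8 s, in which the tool goes at most 62.5 mm and 10.7 degrees, less where a joint would pass 70% of its speed; a pose out of reach is approached as far as the arm can. A call with a gripper value outside its range is refused whole. OPENING is the opening, from -1 (shut) to 1 (fully open), set as the call begins (- or left out, the last holds). The fingers move at their own pace and stop on an object; FORCE is the grip in N (left out, the last holds). Time passes only in rows, so rows that repeat a pose let the fingers close. It gives the time, the measured TCP pose, the force, the opening and the grip force at its end, in the units of the state.
- r.sense(): the state, without advancing time (a new reading comes with each control period).
- r.snapshot(name): name is "side" or "top"; returns a dict with "pixels" (480x640x3 uint8, red, green, blue), "range_z" (480x640 float32, mm along the optical axis (not along the pixel's ray), 0 where there is no reading), "K" (3x3 intrinsics, pixels), "k1" (the pictures are not rectified: a ray, as slopes to the right and down, at radius r is drawn at 1 + k1 r^2 times it, then the intrinsics apply), "rvec" (rotation vector, rad) and "tvec" (3), from world to camera coordinates, as OpenCV has them. Camera axes: x right, y down, z forward; pixel columns grow to the right and rows downward; lengths in mm; the calibration is good to about 2 mm. A picture is of the moment at which its call begins.
- r.hand_in(): hands the job in; it is judged then, once.
Trained networks look in a picture, given as the dict that the camera call returned (one of the last four; its "shot" number tells which), for a name from the list of things; names that differ only in an ending like _2 or _b are one class to them, and where a whole thing is asked for, a point or a joint stands for the part that bears it (a point fixed in the world has none). Each returns a list of dicts, best first, with "score" (0 to 1); they miss things now and then, are a little off and sometimes report something else, mostly with a low value. They report only what shows in the picture. A call takes as long as a camera call. They do not tell look-alikes from the thing itself.
- r.look_for(picture, target): "bbox" ([left, top, right, bottom] in pixels, round what is visible of it).
- r.outline_of(picture, target): "region" (480x640 bool, what is visible of it) and "bbox" ([left, top, right, bottom] in pixels, round what is visible of it).
The state is a dict: "time": time; "joint_pos": joint angles; "qd": joint speeds; "joint_efforts": joint torques, N m; "tool_pos": TCP position; "tcp_rot": TCP orientation; "ft_force": force on the tool from outside, world axes, zero at the start; "wrist_torque": the same for the moment, N m; "finger_gap": finger opening in mm; "grip_force": force on a finger pad.
Only numpy, scipy, OpenCV 4.12 (cv2) and the standard library are available. Lean on these libraries where they do the work, as an engineer would, in place of code of your own. Each camera call takes 0.05 s, during which the arm holds its last target. There are 200 camera calls.

## Task

Lay each metal blank on the bench flat down in a nest of its own in the marking fixture's carrier, then clamp them by pressing the red clamp screw down and turning it clockwise as far as it goes. Then spot-mark each blank on its white dot, softest metal first (copper, then brass, then steel, whichever are there): slide the carrier until the dot is under the fixed marking pin and press the green button fully down for about half a second. Finish with the carrier pulled back out fully to the front, every blank still down in its nest, the clamp still tight and the other things on the bench left where they are.

Things in the scene. Friction and masses are not known exactly. Their poses are not given: they have to be found in the camera images.
- copper_blank: Copper blank, a flat block 70 x 32 x 18 mm (about 0.35 kg), a small white dot in the middle of its top; absent (None) in some starts. Origin: centre of its underside, x along its length.
- brass_blank: Brass blank, a flat block 70 x 32 x 18 mm (about 0.35 kg), a small white dot in the middle of its top; absent (None) in some starts. Origin: centre of its underside, x along its length.
- steel_blank: Steel blank, a flat block 70 x 32 x 18 mm (about 0.35 kg), a small white dot in the middle of its top; absent (None) in some starts. Origin: centre of its underside, x along its length.
- nest0 (a point): Middle of the floor of the right-hand nest of the carrier (aluminium plate on x-y slides, top 62 mm above the bench). Each nest is a recess 74 x 36 mm, 5 mm deep, long along the point's x (feed direction, away from the robot); a seated blank stands 13 mm proud, its origin within 3 mm of this point. Nests are 70 mm apart along y. Any blank fits any nest, either way round.
- nest1 (a point): The same for the middle nest, which lies 20 mm farther in than the other two.
- nest2 (a point): The same for the left-hand nest.
- carrier_post (a point): Grip point of the orange square post (24 x 24 mm, square to the carrier; top 17 mm above this point, foot 43 mm below) at the carrier's front right, 95 mm in front of nest0: take it to slide the carrier. The slides resist with about 3 N each and stay where left; the carrier with all on it moves as the post moves, without turning.
- feed (a joint): Carrier's slide away from the robot, m: 0 pulled fully out to the front (where the nests are clear of the marking head, for loading), 0.14 fully in. The right and left nests are under the pin near 0.12, the middle nest near 0.10.
- cross (a joint): Carrier's sideways slide, m: -0.08 to 0.08, growing to the left (+y of the carrier), 0 with the middle nest in line with the pin, +0.07 with the right nest (nest0) in line and -0.07 with the left nest (nest2).
- clamp_grip (a point): Grip point of the captive clamp screw at the front left of the carrier: a red bar 56 x 16 mm and 30 mm high on a black disc (48 mm wide), bar top 8 mm above this point, disc top 22 mm below it. Site x runs along the bar, so the point turns and sinks with the knob. 95 mm in front of nest2. It rides on the carrier.
- clamp_press (a joint): How far the clamp screw is pressed down, m: 0 up (spring), 0.010 fully down, which takes about 6 N. It cannot be turned past about 0.3 rad until it is pressed about 6 mm down, and must not be forced; once turned it stays down at about 0.006 when let go, held by its lug.
- clamp_turn (a joint): How far the clamp screw is turned clockwise seen from above, rad: 0 loose, 2.3 its end stop (tight). Turns easily, and stays where left; it may be turned in several grasps once past about 0.7 rad.
- pointer (a point): Tip of the fixed marking pin at rest, on the vertical axis of the green marking head (cylinder 36 mm wide, its underside 104 mm above the bench), 80 mm above the bench and 5 mm above the top of a seated blank. Pressing the button drives the pin 10 mm down; it is sprung, and fully down it presses on a blank with about 1.5 N.
- marking_pin: The sprung marking pin under the head, 7 mm wide; origin at its tip.
- start_button_top (a point): Middle of the top face of the green push button (36 mm wide) on the yellow box left of the fixture. Box 100 x 80 x 50 mm.
- start_button (a joint): Button travel, m: 0 up, 0.008 fully down; springs back. About 3 N fully down, about 5 N while the pin presses on a blank.
- hammer: Hammer lying on the bench, 260 mm long; leave alone. Origin on its handle's line, underside.
- steel_mandrel: Tapered steel mandrel standing, 60 mm wide, 190 mm high; leave alone. Origin: centre of its underside; z up.
- wood_mandrel: Tapered wooden mandrel standing, 56 mm wide, 170 mm high; leave alone. Origin: centre of its underside; z up.
- brass_cup: Brass cup, 76 mm wide, 85 mm high; leave alone. Origin: centre of its underside; z up.
- polish_tin: Tin, 66 mm wide, 75 mm high; leave alone. Origin: centre of its underside; z up.
- wood_offcut: Wood offcut 100 x 50 x 35 mm; leave alone. Origin: centre of its underside; z up.
There are look-alikes about, which are no part of the job. What is meant by the part that bears start_button_top is not blue, and is the larger of those in its own colour.

How it is judged:
By the outcome, as a careful person would: the job done as asked, in the order asked, and still so for the second after the job is handed in, with the robot touching nothing.
Of copper_blank, brass_blank, steel_blank only 2 to 3 are there at a start; the rules pass over those that are not, and their reading is None.
At some moment in a run one of copper_blank, brass_blank, steel_blank may be knocked a few centimetres aside while the robot is not near it.
Once in a run the grip may slacken for a moment while it holds something.
It also fails if it takes over 210 s, if anything falls off the work surface, if the arm or the gripper's body presses on something with over 40 N, if the wrist force passes 120 N, or if a joint passes its speed limit or range.

## Working session

There is one attempt and no reset: what is moved stays moved. The work goes in short steps, Python scripts to look and compute and a shell command to move; the robot and the scene stay as the last step left them, time stands still between calls to the robot, and variables do not carry over. Pictures are saved under pics/ and viewed, at most 14 in all, crops included, and the job is handed in when it is done.

```bash
ls; mkdir -p pics
cat > h.py <<'E'
import numpy as np, cv2
from bench import r
from scipy.spatial.transform import Rotation as Ro
def world(s,u,v,z=None):
    """pixel->world mm; with z: intersect plane, else use depth"""
    K=s["K"];k=s["k1"];R=cv2.Rodrigues(np.array(s["rvec"],float))[0];t=np.array(s["tvec"],float).ravel()
    d=np.array([(u-K[0][2])/K[0][0],(v-K[1][2])/K[1][1]]);p=d.copy()
    for _ in range(20): p=d/(1+k*(p@p))
    ray=np.array([p[0],p[1],1.]);C=-R.T@t;w=R.T@ray
    if z is None: return C+w*float(s["range_z"][int(round(v)),int(round(u))])
    return C+w*(z-C[2])/w[2]
def cloud(s,mask):
    K=np.array(s["K"],float);k=s["k1"];R=cv2.Rodrigues(np.array(s["rvec"],float))[0];t=np.array(s["tvec"],float).ravel()
    v,u=np.nonzero(mask&(s["range_z"]>0));d=np.c_[(u-K[0,2])/K[0,0],(v-K[1,2])/K[1,1]];p=d.copy()
    for _ in range(20): p=d/(1+k*(p**2).sum(1,keepdims=True))
    Z=s["range_z"][v,u].astype(float);P=np.c_[p*Z[:,None],Z]
    return (P-t)@R
def save(s,n): cv2.imwrite(f"pics/{n}.png",s["pixels"][:,:,::-1])
E
python3 - <<'E'
from h import *
for n in("top","side"):
    s=r.snapshot(n);save(s,n+"0")
    for t in["copper_blank","brass_blank","steel_blank","carrier_post","clamp_grip","start_button_top","marking_pin","nest0","hammer","steel_mandrel","wood_mandrel","brass_cup","polish_tin","wood_offcut"]:
        for o in r.outline_of(s,t)[:4]:
            P=cloud(s,o["region"]); 
            if len(P)==0: print(n,t,o["score"],o["bbox"],"nodepth");continue
            zt=np.percentile(P[:,2],95);Q=P[P[:,2]>zt-6]
            (c,wh,a)=cv2.minAreaRect(Q[:,:2].astype(np.float32))
            print(n,t,round(o["score"],2),[int(b) for b in o["bbox"]],"ztop",round(zt),"c",np.round(c),"wh",np.round(wh),"a",round(a,1))
st=r.sense();print(st["tool_pos"],st["tcp_rot"],r.pinch_z,st["ft_force"])
E
```

```text
pics
top copper_blank 0.6 [270, 176, 346, 243] ztop 104 c [505.  55.] wh [172.  55.] a 87.5
top brass_blank 0.67 [412, 254, 434, 268] ztop 23 c [ 426. -315.] wh [67. 32.] a 50.9
top steel_blank 0.54 [452, 237, 471, 259] ztop 22 c [ 475. -435.] wh [31. 68.] a 53.8
top steel_blank 0.37 [275, 218, 292, 240] ztop 137 c [507. 119.] wh [54. 15.] a 1.7
top carrier_post 0.75 [268, 177, 342, 241] ztop 104 c [549.  75.] wh [181. 163.] a 29.0
top clamp_grip 0.54 [273, 217, 290, 235] ztop 137 c [507. 119.] wh [54. 15.] a 1.7
top clamp_grip 0.16 [268, 174, 343, 242] ztop 104 c [549.  75.] wh [181. 163.] a 29.0
top start_button_top 0.68 [206, 229, 218, 242] ztop 78 c [490. 345.] wh [29. 30.] a 83.5
top start_button_top 0.49 [248, 301, 261, 309] ztop 78 c [284. 195.] wh [31. 29.] a 25.0
top start_button_top 0.44 [154, 246, 165, 255] ztop 59 c [448. 498.] wh [22. 18.] a 72.1
top marking_pin 0.67 [271, 176, 344, 244] ztop 104 c [505.  55.] wh [172.  55.] a 87.5
top nest0 0.82 [271, 177, 346, 239] ztop 104 c [505.  55.] wh [172.  55.] a 87.5
top hammer 0.61 [419, 177, 502, 204] ztop 29 c [ 663. -437.]
[... 1284 characters left out ...]
 c [283. 350.] wh [73. 86.] a 29.3
side wood_mandrel 0.56 [363, 147, 381, 192] ztop 169 c [693. 393.] wh [46. 37.] a 50.6
side wood_mandrel 0.56 [290, 335, 319, 362] ztop 23 c [ 430. -316.] wh [72. 33.] a 50.6
side brass_cup 0.64 [244, 178, 265, 207] ztop 84 c [282. 350.] wh [72. 85.] a 1.2
side polish_tin 0.78 [253, 377, 282, 411] ztop 78 c [ 342. -473.] wh [59. 60.] a 18.5
side wood_offcut 0.59 [338, 189, 370, 213] ztop 37 c [623. 324.] wh [102.  61.] a 22.9
side wood_offcut 0.26 [310, 182, 320, 191] ztop 76 c [493. 343.] wh [36. 29.] a 61.4
[ 245.10331005 -547.66138917  231.2807868 ] [-1.79999170e+02  1.14525147e-03  2.41092563e+01] 18.700000000000003 [-0.78532167  0.35063547 -0.58293389]
```

Run:
```python
import cv2
a=cv2.imread("pics/top0.png")[130:330,130:510]; cv2.imwrite("pics/top0c.png",cv2.resize(a,None,fx=2.1,fy=2.1,interpolation=2))
b=cv2.imread("pics/side0.png")[120:420,220:420]; cv2.imwrite("pics/side0c.png",cv2.resize(b,None,fx=2,fy=2,interpolation=2))
```

```text
(no output)
```

View pics/top0c.png

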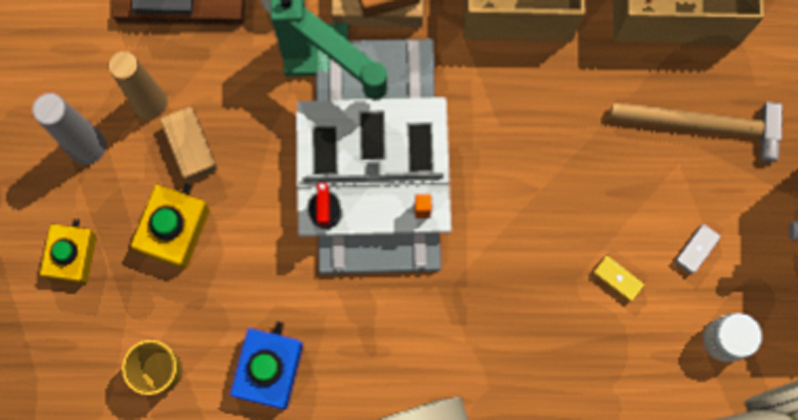

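View pics/side0c.png

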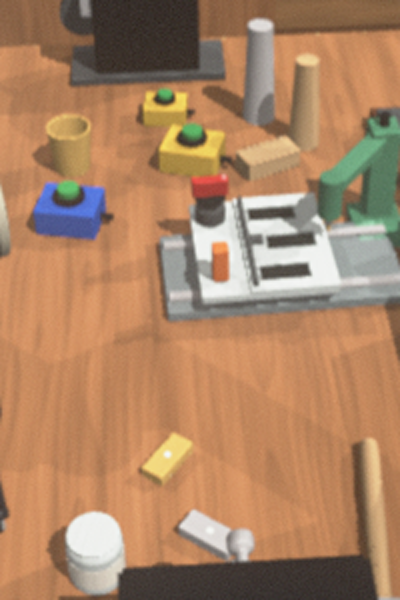

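The pictures show brass at top px (423,261) and steel at (461,248), with no copper. The button candidates are the large yellow box at top px (212,235), the small yellow box at (160,250) and the blue box at (255,305). By the description it is the large yellow one. Nests are at about (285,201), (307,194) and (330,200), the post at (331,228), the clamp at (283,225) and the head at (309,168).

```bash
cat > meas.py <<'E'
from h import *
def comp(m,n=4):
    c,l,s,ce=cv2.connectedComponentsWithStats(m.astype(np.uint8));i=np.argsort(-s[1:,4])[:n]+1
    return [(l==k,s[k,4],ce[k]) for k in i]
def scene(n,box):
    s=r.snapshot(n);hsv=cv2.cvtColor(s["pixels"],cv2.COLOR_RGB2HSV).astype(int);H,S,V=hsv[...,0],hsv[...,1],hsv[...,2]
    roi=np.zeros(H.shape,bool);x0,y0,x1,y1=box;roi[y0:y1,x0:x1]=1
    return s,H,S,V,roi
E
python3 - <<'E'
from meas import *
s,H,S,V,roi=scene("top",(262,160,352,250))
def rect(m,z):
    cs,_=cv2.findContours(m.astype(np.uint8),cv2.RETR_EXTERNAL,cv2.CHAIN_APPROX_NONE)
    v,u=np.nonzero(m);P=np.array([world(s,a,b,z)[:2] for a,b in zip(u,v)],np.float32)
    c,wh,a=cv2.minAreaRect(P);return np.round(P.mean(0),1),np.round(c,1),np.round(wh,1),round(a,1)
print("black");
for m,a,c in comp(roi&(V<70),8): print(a,np.round(c),rect(m,60))
print("orange")
for m,a,c in comp(roi&(H>5)&(H<18)&(S>180)&(V>150),3): print(a,np.round(c),rect(m,122),np.round(np.median(cloud(s,m),0),1))
print("red")
for m,a,c in comp(roi&((H<4)|(H>175))&(S>180)&(V>120),2): print(a,np.round(c),rect(m,137),np.round(np.median(cloud(s,m),0),1))
P=cloud(s,roi);Q=P[abs(P[:,2]-62)<4];print("plate",len(Q),cv2.minAreaRect(Q[:,:2].astype(np.float32)))
P=cloud(s,roi&(H>50)&(H<90)&(S>80));
for z in range(80,220,20): 
  q=P[abs(P[:,2]-z)<10]
  if len(q): print("green z",z,len(q),np.round(q.mean(0)),np.round(q.min(0)),np.round(q.max(0)))
hs=cv2.resize(s["pixels"][150:260,190:360],None,fx=4.6,fy=4.6,interpolation=2)
cv2.imwrite("pics/close.png",hs[:,:,::-1][:600])
s2=scene("side",(0,0,1,1))[0]
P=cloud(s2,np.ones((480,640),bool));q=P[(abs(P[:,0]-480)<130)&(abs(P[:,1]+450)<130)&(P[:,2]>35)];
print("near steel tall",len(q), np.round(q.min(0)) if len(q) else "",np.round(q.max(0)) if len(q) else "", np.round(np.median(q,0)) if len(q) else "")
print(s["tvec"],-cv2.Rodrigues(s["rvec"])[0].T@np.ravel(s["tvec"]),-cv2.Rodrigues(s2["rvec"])[0].T@np.ravel(s2["tvec"]),s["K"][0][0],s2["K"][0][0])
E
```

```text
black
221 [284. 201.] (array([603.4, 120.5], dtype=float32), array([602.8, 120.4]), array([70.2, 27.8]), 1.6)
213 [307. 194.] (array([625.2,  52.4], dtype=float32), array([624.7,  51.7]), array([67.3, 30.8]), 1.3)
207 [330. 200.] (array([609. , -18.4], dtype=float32), array([608.3, -18. ]), array([70.2, 27.8]), 0.8)
109 [285. 231.] (array([508.9, 116.7], dtype=float32), array([511.3, 119.1]), array([49.7, 42.6]), 1.9)
62 [308. 173.] (array([695.6,  50. ], dtype=float32), array([697.5,  54.3]), array([40.3, 25.7]), 81.1)
44 [269. 163.] (array([723.5, 171.4], dtype=float32), array([724.9, 163.3]), array([19.8, 44.1]), 1.0)
22 [292. 215.] (array([558.7,  94.6], dtype=float32), array([558.7,  94.6]), array([ 0. , 64.2]), 1.0)
18 [326. 214.] (array([563.6,  -6.3], dtype=float32), array([563.6,  -6.3]), array([ 0., 52.]), 1.0)
orange
748 [347. 201.] (array([588.7, -67.7], dtype=float32), array([579.2, -61.3]), array([268.4,  39.1]), 0.5) [632.7 -75.9  -1.5]
164 [269. 174.] (array([667.5, 164.7], dtype=float32), array([669.2, 164.3]), array([42.2, 49.5]), 43.9) [708.8 178.   -1.5]
66 [262. 
[... 172 characters left out ...]
, array([503.9, 115.6]), array([47.3, 14.5]), 1.8) [503.5 115.1 131.8]
plate 1817 ((581.1043090820312, 51.459171295166016), (201.0667266845703, 220.29156494140625), 3.0379059314727783)
green z 120 12 [667.  47. 124.] [664.  34. 116.] [676.  60. 130.]
green z 140 23 [667.  46. 141.] [663.  34. 132.] [675.  60. 149.]
green z 160 64 [681.  63. 165.] [664.  34. 151.] [699.  95. 170.]
green z 180 121 [681.  54. 176.] [664.  33. 170.] [697.  92. 186.]
near steel tall 375 [ 350. -580.   35.] [ 514. -445.  205.] [ 364. -491.   74.]
[   4.40062506  506.35475864 1504.84742451] [ 189.39464906   16.62012522 1576.33553424] [  442.3173976  -1238.61310721  1118.56047065] 510.1988599606365 553.9089992354344
```

View pics/close.png

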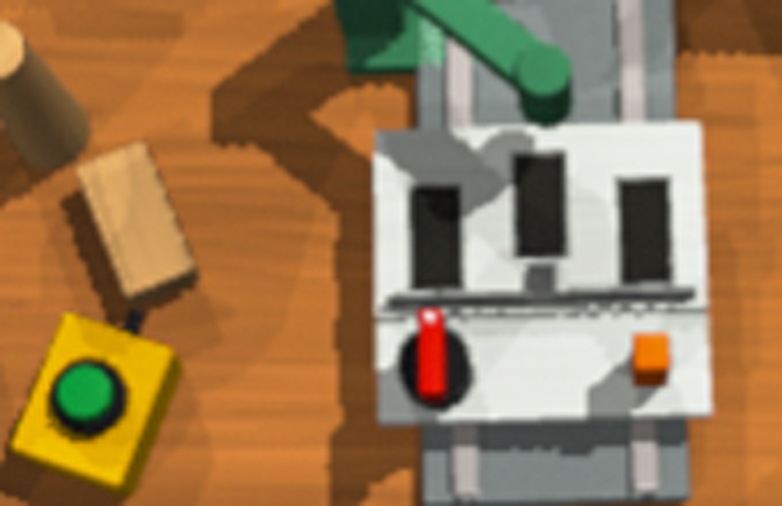

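The close crop shows a single large yellow box with a green button at about (87,390). The small yellow and blue boxes are separate, so the choice stands. The carrier lies about 44 mm in and yawed about 2.5°, so the post comes first.

```bash
cat > go.py <<'E'
import sys;from h import *
def go(*targets):
    st=r.sense();p=np.array(st["tool_pos"],float);R=Ro.from_euler("xyz",st["tcp_rot"],degrees=True)
    for x,y,z,yaw in targets:
        T=Ro.from_euler("xyz",[180,0,yaw],degrees=True);d=R.inv().apply(np.array([x,y,z])-p)/1000;w=(R.inv()*T).as_rotvec()
        print(",".join(f"{q:.4f}" for q in np.r_[d,w]), "dist",round(np.linalg.norm(d)*1000),"rows>=",int(np.ceil(max(np.linalg.norm(d)/.0625,np.degrees(np.linalg.norm(w))/10.7))))
if __name__=="__main__":
    a=[float(q) for q in sys.argv[1:]];go(*[a[i:i+4] for i in range(0,len(a),4)])
    st=r.sense();print(round(st["time"],2),np.round(st["tool_pos"],1),np.round(st["tcp_rot"],2),np.round(st["joint_pos"],0),"F",np.round(st["ft_force"],1),"gap",round(st["finger_gap"],1),round(st["grip_force"],1))
E
python3 - <<'E'
from meas import *
# yaw & post, several estimates
for n in("top","side"):
    s,H,S,V,roi=scene(n,(262,160,352,250) if n=="top" else (310,200,395,280))
    P=cloud(s,roi)
    q=P[(P[:,2]>108)&(P[:,2]<128)&(abs(P[:,0]-514)<35)&(abs(P[:,1]+22)<35)];print(n,"post",len(q),np.round(np.median(q,0),1),cv2.minAreaRect(q[:,:2].astype(np.float32)))
    f=P[(abs(P[:,0]-555)<25)&(P[:,2]>66)&(abs(P[:,1]-50)<90)];print("bar z",np.percentile(f[:,2],[50,95]),"x",np.percentile(f[:,0],[5,50,95]),"slope",np.degrees(-np.polyfit(f[:,1],f[:,0],1)[0]))
    o=[]
    for m,a,c in comp(roi&(V<75),3):
        v,u=np.nonzero(m);o.append(np.mean([world(s,a_,b_,60)[:2] for a_,b_ in zip(u,v)],0))
    o=sorted(o,key=lambda p:p[1]);print(np.round(o,1))
    if len(o)==3: d=o[2]-o[0];print("yaw",np.degrees(np.arctan2(-d[0],d[1])))
E
python3 go.py 514 -22 200 2.5
```

```text
top post 67 [514.1 -21.9 114.8] ((514.7726440429688, -20.63382911682129), (25.735876083374023, 20.769088745117188), 0.35680073499679565)
bar z [ 70.63868539 131.41447024] x [534.31313787 560.60719259 573.97167406] slope 5.06049095883616
[[608.3 -18.1]
 [624.8  52.4]
 [603.2 120.5]]
yaw 2.0828789462109785
side post 60 [516.6 -27.5 115.2] ((517.4442138671875, -24.4751033782959), (29.701751708984375, 22.74540901184082), 86.4454574584961)
bar z [ 72.56215944 131.59714747] x [532.43224541 562.14123923 576.11921777] slope 9.40251111619541
[[628.1 118.8]
 [509.6 156.1]
 [550.1 268.6]]
yaw 27.484618866424256
0.4601,-0.3700,0.0313,-0.0000,-0.0000,0.3771 dist 591 rows>= 10
1.7 [ 245.1 -547.7  231.3] [-180.     -0.     24.11] [-71.   7.  85.   0.  87.  -5.] F [-0.3  0.5 -0.2] gap 85.4 0.0
```

```bash
python3 -m jog '[0.46,-0.37,0.0313,0,0,0.377, 0.46,-0.37,0.0313,0,0,0.377, 0.46,-0.37,0.0313,0,0,0.377, 0.46,-0.37,0.0313,0,0,0.377, 0.46,-0.37,0.0313,0,0,0.377, 0.46,-0.37,0.0313,0,0,0.377, 0.46,-0.37,0.0313,0,0,0.377, 0.46,-0.37,0.0313,0,0,0.377]' 0.3 30
python3 go.py 515 -22 200 2.3 515 -22 86 2.3
```

```text
time: 2.7
tool_pos: [472.7, -102.2, 205.2]
tcp_rot: [180.0, -0.1, 2.5]
ft_force: [0.6, -0.9, 0.1]
finger_gap: 56.1
grip_force: 0.0
0.0458,-0.0782,0.0052,0.0005,-0.0011,0.0036 dist 91 rows>= 2
0.0456,-0.0783,0.1192,0.0005,-0.0011,0.0036 dist 150 rows>= 3
2.7 [ 472.7 -102.2  205.2] [ 1.7997e+02 -6.0000e-02  2.5000e+00] [-18. -10. 105.  -0.  85.  69.] F [ 0.6 -0.9  0.1] gap 56.1 0.0
```

```bash
python3 -m jog '[0.0458,-0.0782,0,0,0,0, 0.0458,-0.0782,0,0,0,0, 0.0458,-0.0782,0.05,0,0,0, 0.0458,-0.0782,0.1,0,0,0, 0.0458,-0.0782,0.119,0,0,0, 0.0458,-0.0782,0.119,0,0,0, 0.0458,-0.0782,0.119,0,0,0]' 0.3 30 >/dev/null
python3 go.py 515 -22 86 2.3
python3 -m jog '[0,0,0,0,0,0, 0,0,0,0,0,0, 0,0,0,0,0,0, 0,0,0,0,0,0]' -1 30
```

```text
-0.0008,-0.0024,0.0022,0.0006,-0.0033,0.0033 dist 3 rows>= 1
3.58 [515.9 -24.3  88.2] [179.96  -0.19   2.49] [ -8.   1. 107.   0.  71.  79.] F [ 0.5 -0.8  0.1] gap 55.1 0.0
time: 4.08
tool_pos: [515.5, -24.0, 87.7]
tcp_rot: [180.0, -0.2, 2.5]
ft_force: [-0.9, 0.9, 6.8]
finger_gap: 23.9
grip_force: 31.1
```

```bash
python3 -m jog '[-0.008,0,0,0,0,0, -0.016,0,0,0,0,0, -0.024,0,0,0,0,0, -0.030,0,0,0,0,0, -0.036,0,0,0,0,0, -0.038,0,0,0,0,0, -0.04,0,0,0,0,0, -0.04,0,0,0,0,0]'
python3 -m jog '[-0.001,0,0,0,0,0, -0.002,0,0,0,0,0, -0.002,0,0,0,0,0]'
python3 -m jog '[-0.001,0,0,0,0,0, -0.002,0,0,0,0,0, -0.002,0,0,0,0,0]'
python3 -m jog '[-0.001,0,0,0,0,0, -0.002,0,0,0,0,0, -0.002,0,0,0,0,0]'
```

```text
time: 5.08
tool_pos: [475.4, -25.8, 87.7]
tcp_rot: [180.0, -0.2, 2.5]
ft_force: [0.6, 0.5, 8.2]
finger_gap: 23.9
grip_force: 32.3
time: 5.45
tool_pos: [473.6, -25.9, 87.6]
tcp_rot: [180.0, -0.2, 2.5]
ft_force: [1.9, 1.3, 7.2]
finger_gap: 23.6
grip_force: 32.2
time: 5.82
tool_pos: [471.6, -26.0, 87.6]
tcp_rot: [180.0, -0.2, 2.5]
ft_force: [2.0, 1.1, 6.9]
finger_gap: 23.7
grip_force: 32.2
time: 6.2
tool_pos: [470.2, -26.1, 87.6]
tcp_rot: [180.0, -0.3, 2.5]
ft_force: [5.3, 1.0, 4.8]
finger_gap: 23.3
grip_force: 31.8
```

```bash
python3 -m jog '[-0.001,0,0,0,0,0, -0.002,0,0,0,0,0, -0.002,0,0,0,0,0]'
python3 -m jog '[-0.001,0,0,0,0,0, -0.002,0,0,0,0,0, -0.002,0,0,0,0,0]'
```

```text
time: 6.58
tool_pos: [470.1, -26.0, 87.7]
tcp_rot: [180.0, -0.5, 2.5]
ft_force: [18.8, 1.6, -7.4]
finger_gap: 23.5
grip_force: 30.4
time: 6.95
tool_pos: [469.9, -26.0, 87.9]
tcp_rot: [180.0, -0.8, 2.5]
ft_force: [30.3, 3.2, -16.0]
finger_gap: 23.5
grip_force: 30.7
```

```bash
python3 -m jog '[0.003,0,0,0,0,0, 0.004,0,0,0,0,0]'
python3 -m jog '[0,0,0,0,0,0, 0,0,0,0,0,0, 0,0,0,0,0,0]' 0.3 30
python3 -m jog '[0,0,0,0,0,-0.18, 0,0,0,0,0,-0.36, 0,0,0,0,0,-0.54, 0,0,0,0,0,-0.72, 0,0,0,0,0,-0.9, 0,0,0,0,0,-1.08, 0,0,0,0,0,-1.26, 0,0,0,0,0,-1.44]' >/dev/null
python3 -m jog '[0,0,0,0,0,-0.1308, 0,0,0,0,0,-0.1308, 0,0,0,0,0,-0.1308]' 
python3 -m jog '[0,0,0,0,0,0, 0,0,0,0,0,0, 0,0,0,0,0,0]' -1 20
```

```text
time: 7.2
tool_pos: [469.9, -26.1, 87.7]
tcp_rot: [180.0, -0.2, 2.5]
ft_force: [-1.7, 0.7, 9.8]
finger_gap: 23.5
grip_force: 34.3
time: 7.58
tool_pos: [467.8, -25.9, 85.6]
tcp_rot: [-180.0, 0.0, 2.5]
ft_force: [-0.2, 0.0, -0.4]
finger_gap: 55.5
grip_force: 0.0
time: 8.95
tool_pos: [468.2, -25.9, 85.8]
tcp_rot: [-180.0, -0.0, 92.3]
ft_force: [0.2, -0.0, -1.1]
finger_gap: 55.4
grip_force: 0.0
time: 9.32
tool_pos: [470.9, -25.9, 86.6]
tcp_rot: [179.7, 0.0, 92.5]
ft_force: [13.9, 1.2, -7.7]
finger_gap: 23.3
grip_force: 29.5
```

```bash
python3 -m jog '[0,0.003,0,0,0,0, 0,0.003,0,0,0,0]'
python3 -m jog '[0,0,0,0,0,0, 0,0,0,0,0,0, 0,0,0,0,0,0]' 0.3
python3 - <<'E'
from h import *
s=r.snapshot("top");print([ (t,round(o["score"],2),np.round(o["bbox"])) for t in("brass_blank","steel_blank") for o in r.look_for(s,t)[:2]])
P0=np.array([471.,-26.])
for yaw in(2.1,2.5):
    R=Ro.from_euler("z",yaw,degrees=True).as_matrix()[:2,:2]
    for n,d in(("n0",(95,0)),("n1",(115,70)),("n2",(95,140)),("clamp",(0,140))): print(yaw,n,np.round(P0+R@d,1))
s_=s
for t in("brass_blank","steel_blank"):
    o=r.outline_of(s,t)[0];P=cloud(s,o["region"]);Q=P[P[:,2]>12]
    px=s["pixels"].astype(int);x0,y0,x1,y1=[int(b) for b in o["bbox"]]
    u=np.nonzero(o["region"]);m=px[u].min(1);k=np.argsort(-m)[:3];d=world(s,u[1][k].mean(),u[0][k].mean(),18)
    v=np.array([world(s,a,b,18)[:2] for b,a in zip(*u)],np.float32)
    print(t,cv2.minAreaRect(v),"mean",v.mean(0),"dot",d,m[k],cv2.minAreaRect(Q[:,:2].astype(np.float32)))
E
```

```text
time: 9.57
tool_pos: [472.0, -25.9, 86.5]
tcp_rot: [179.9, 0.0, 92.5]
ft_force: [2.3, 0.4, 4.5]
finger_gap: 23.3
grip_force: 31.2
time: 9.95
tool_pos: [470.9, -25.8, 85.6]
tcp_rot: [-180.0, -0.0, 92.5]
ft_force: [0.2, 0.7, -0.3]
finger_gap: 55.6
grip_force: 0.0
[('brass_blank', 0.72, array([415., 254., 434., 273.])), ('steel_blank', 0.61, array([453., 237., 474., 260.])), ('steel_blank', 0.49, array([465., 279., 491., 303.]))]
2.1 n0 [565.9 -22.5]
2.1 n1 [583.4  48.2]
2.1 n2 [560.8 117.4]
2.1 clamp [465.9 113.9]
2.5 n0 [565.9 -21.9]
2.5 n1 [582.8  48.9]
2.5 n2 [559.8 118. ]
2.5 clamp [464.9 113.9]
brass_blank ((426.09039306640625, -312.8723449707031), (69.10628509521484, 35.45895767211914), 51.95588684082031) mean [ 426.03003 -313.06195] dot [ 427.6834247  -314.80428716   18.        ] [240 238 226] ((427.44085693359375, -314.2432861328125), (69.02425384521484, 32.97161865234375), 52.56650924682617)
steel_blank ((472.1297302246094, -433.3144226074219), (33.743797302246094, 72.08229064941406), 52.2923698425293) mean [ 471.3047  -432.82883] dot [ 473.67257756 -436.23027184   18.        ] [239 237 236] ((473.344482421875, -435.5079650878906), (32.50865173339844, 68.16963958740234), 52.80649948120117)
```

```bash
python3 -m jog '[0,0,-0.05,0,0,0, 0,0,-0.08,0,0,0, 0,0,-0.08,0,0,0]' 1 >/dev/null; python3 go.py 427.5 -314.5 120 142.5 427.5 -314.5 2 142.5
```

```text
-0.2860,-0.0587,0.0491,0.0048,0.0036,-0.8725 dist 296 rows>= 5
-0.2859,-0.0594,0.1671,0.0048,0.0036,-0.8725 dist 336 rows>= 6
10.57 [473.4 -26.1 169.1] [1.7967e+02 7.0000e-02 9.2510e+01] [ -9. -11. 110.  -0.  81. -12.] F [ 0.3 -1.   0.1] gap 85.5 0.0
```

```bash
python3 -m jog '[-0.06,-0.012,0.01,0,0,-0.18, -0.12,-0.025,0.02,0,0,-0.36, -0.18,-0.037,0.03,0,0,-0.54, -0.24,-0.049,0.04,0,0,-0.72, -0.286,-0.058,0.049,0,0,-0.8725, -0.286,-0.058,0.049,0,0,-0.8725, -0.286,-0.058,0.049,0,0,-0.8725, -0.286,-0.058,0.049,0,0,-0.8725]' >/dev/null; python3 go.py 427.5 -314.5 2 142.5
```

```text
-0.0025,-0.0002,0.1142,0.0004,-0.0014,-0.0008 dist 114 rows>= 2
11.57 [ 425.7 -312.9  116.2] [ 1.7998e+02 -8.0000e-02  1.4246e+02] [-42.   1. 104.   0.  75. -94.] F [-0.1 -0.2  0.1] gap 85.4 0.0
```

```bash
python3 -m jog '[-0.0025,0,0.05,0,0,0, -0.0025,0,0.09,0,0,0, -0.0025,0,0.114,0,0,0, -0.0025,0,0.114,0,0,0, -0.0025,0,0.114,0,0,0]'
python3 -m jog '[0,0,0,0,0,0, 0,0,0,0,0,0, 0,0,0,0,0,0, 0,0,0,0,0,0]' -1 20
python3 -m jog '[0,0,0,0,0,0, 0,0,0,0,0,0]' 1 20; python3 go.py 427.5 -314.5 2 142.5
```

```text
time: 12.2
tool_pos: [428.9, -315.5, 4.2]
tcp_rot: [-180.0, 0.1, 142.5]
ft_force: [-0.1, -0.4, 0.1]
finger_gap: 85.5
grip_force: 0.0
time: 12.7
tool_pos: [429.2, -316.4, 4.9]
tcp_rot: [180.0, 0.2, 142.5]
ft_force: [-0.9, 2.5, 8.4]
finger_gap: 69.2
grip_force: 21.8
time: 12.95
tool_pos: [428.0, -315.8, 3.2]
tcp_rot: [-180.0, 0.0, 142.5]
ft_force: [0.5, 0.2, 0.5]
finger_gap: 85.3
grip_force: 0.0
0.0012,0.0008,0.0012,-0.0001,0.0006,-0.0002 dist 2 rows>= 1
12.95 [ 428.  -315.8    3.2] [-1.7999e+02  3.0000e-02  1.4249e+02] [-42.  11. 107.  -0.  62. -94.] F [0.5 0.2 0.5] gap 85.3 0.0
```

```bash
python3 -m jog '[0,0,-0.03,0,0,0, 0,0,-0.045,0,0,0.18, 0,0,-0.045,0,0,0.36, 0,0,-0.045,0,0,0.54, 0,0,-0.045,0,0,0.72, 0,0,-0.045,0,0,0.9, 0,0,-0.045,0,0,1.08, 0,0,-0.045,0,0,1.26]' 0.3 20 >/dev/null
python3 -m jog '[0,0,0,0,0,0.18, 0,0,0,0,0,0.3108, 0,0,0,0,0,0.3108, 0,0,0,0,0,0.3108]' >/dev/null; python3 go.py 429 -316.2 6.5 52.5
```

```text
0.0002,0.0014,0.0413,-0.0002,0.0000,0.0029 dist 41 rows>= 1
14.45 [ 427.8 -315.6   47.8] [-179.99    0.     52.66] [-42.   7. 106.  -0.  67.  -5.] F [-0.2  0.6 -0.4] gap 55.8 0.0
```

```bash
python3 -m jog '[0.0002,0.0014,0.03,0,0,0.003, 0.0002,0.0014,0.0415,0,0,0.003, 0.0002,0.0014,0.0415,0,0,0.003, 0.0002,0.0014,0.0415,0,0,0.003]'
python3 -m jog '[0,0,0,0,0,0, 0,0,0,0,0,0, 0,0,0,0,0,0, 0,0,0,0,0,0]' -1 60
python3 -m jog '[0,0,-0.05,0,0,0, 0,0,-0.11,0,0,0, 0,0,-0.13,0,0,0, 0,0,-0.13,0,0,0]'; python3 go.py 566.9 -22 120 2.4 566.9 -22 66 2.4
```

```text
time: 14.95
tool_pos: [429.5, -316.7, 7.2]
tcp_rot: [179.9, 0.0, 52.4]
ft_force: [-0.3, -0.0, 0.8]
finger_gap: 55.3
grip_force: 0.0
time: 15.45
tool_pos: [429.8, -316.9, 7.6]
tcp_rot: [179.9, 0.0, 52.3]
ft_force: [-1.1, 0.4, 6.3]
finger_gap: 30.2
grip_force: 60.5
time: 15.95
tool_pos: [430.1, -317.2, 138.4]
tcp_rot: [179.8, 0.0, 52.3]
ft_force: [-0.1, -0.1, -2.9]
finger_gap: 30.5
grip_force: 61.1
0.3173,-0.0722,0.0180,0.0040,-0.0015,0.8715 dist 326 rows>= 6
0.3173,-0.0724,0.0720,0.0040,-0.0015,0.8715 dist 333 rows>= 6
15.95 [ 430.1 -317.2  138.4] [1.7976e+02 2.0000e-02 5.2330e+01] [-42.   1. 102.  -0.  77.  -4.] F [-0.1 -0.1 -2.9] gap 30.5 61.1
```

```bash
python3 -m jog '[0.053,-0.012,0,0,0,0.146, 0.106,-0.024,0,0,0,0.292, 0.159,-0.036,0,0,0,0.438, 0.212,-0.048,0,0,0,0.584, 0.265,-0.06,0,0,0,0.73, 0.3173,-0.0724,0,0,0,0.8715, 0.3173,-0.0724,0,0,0,0.8715, 0.3173,-0.0724,0,0,0,0.8715]' >/dev/null
python3 -m jog '[0,0,0,0,0,0, 0,0,0,0,0,0]'; python3 go.py 566.9 -22 72 2.4 566.9 -22 65 2.4
python3 - <<'E'
from meas import *
s=r.snapshot("side");c=s["pixels"][180:300,290:430];cv2.imwrite("pics/n0.png",cv2.resize(c,None,fx=5,fy=5,interpolation=2)[:,:,::-1])
E
```

```text
time: 17.2
tool_pos: [565.3, -21.9, 136.1]
tcp_rot: [180.0, 0.0, 2.3]
ft_force: [0.3, -0.1, -3.1]
finger_gap: 30.2
grip_force: 61.1
0.0016,0.0001,0.0641,0.0000,0.0005,-0.0014 dist 64 rows>= 2
0.0016,0.0001,0.0711,0.0000,0.0005,-0.0014 dist 71 rows>= 2
17.2 [565.3 -21.9 136.1] [1.80e+02 3.00e-02 2.32e+00] [-7.  6. 97. -0. 77. 80.] F [ 0.3 -0.1 -3.1] gap 30.2 61.1
```

View pics/n0.png

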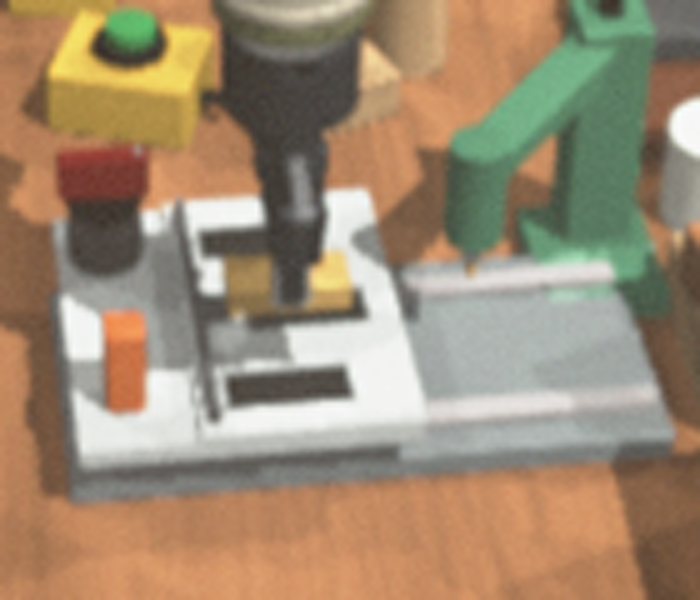

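The brass blank is held level above nest0 (crop about (290,280), with the nest at (290,385)). The pin is at about (472,268). I'm lowering it now.

```bash
python3 -m jog '[0.0016,0,0.04,0,0,0, 0.0016,0,0.06,0,0,0, 0.0016,0,0.06,0,0,0, 0.0016,0,0.06,0,0,0]'; python3 go.py 566.9 -22 72 2.4
python3 -m jog '[0,0,0.004,0,0,0, 0,0,0.006,0,0,0, 0,0,0.006,0,0,0]'
```

```text
time: 17.75
tool_pos: [568.0, -21.0, 77.5]
tcp_rot: [180.0, -0.1, 2.4]
ft_force: [0.6, 0.6, -2.8]
finger_gap: 30.4
grip_force: 61.1
-0.0011,0.0009,0.0055,0.0002,-0.0012,-0.0003 dist 6 rows>= 1
17.75 [568.  -21.   77.5] [ 1.7999e+02 -7.0000e-02  2.3900e+00] [-7. 10. 99.  0. 71. 80.] F [ 0.6  0.6 -2.8] gap 30.4 61.1
time: 18.12
tool_pos: [567.3, -20.8, 70.5]
tcp_rot: [180.0, -0.0, 2.4]
ft_force: [-0.3, -0.1, -2.3]
finger_gap: 30.0
grip_force: 61.1
```

```bash
python3 -m jog '[-0.0003,0.001,0,0,0,0, -0.0003,0.001,0.002,0,0,0, -0.0003,0.001,0.003,0,0,0, -0.0003,0.001,0.003,0,0,0]'
python3 -m jog '[0,0,0.001,0,0,0, 0,0,0.002,0,0,0, 0,0,0.002,0,0,0]'
```

```text
time: 18.62
tool_pos: [566.9, -21.8, 67.2]
tcp_rot: [-180.0, 0.0, 2.4]
ft_force: [-0.0, -0.4, -2.8]
finger_gap: 30.1
grip_force: 61.1
time: 19.0
tool_pos: [566.9, -21.8, 65.2]
tcp_rot: [-180.0, 0.0, 2.4]
ft_force: [0.1, -0.5, -2.5]
finger_gap: 30.5
grip_force: 61.1
```

```bash
python3 -m jog '[0,0,0,0,0,0, 0,0,0,0,0,0, 0,0,-0.04,0,0,0, 0,0,-0.1,0,0,0, 0,0,-0.1,0,0,0]' 0.3 20
python3 - <<'E'
from h import *
t=r.snapshot("top");s=r.snapshot("side")
o=r.outline_of(t,"steel_blank")
for k in o[:2]: P=cloud(t,k["region"]);Q=P[P[:,2]>12];print(k["score"],k["bbox"],np.percentile(P[:,2],90),cv2.minAreaRect(Q[:,:2].astype(np.float32)))
for im,n in((s,"side"),(t,"top")):
    P=cloud(im,np.ones((480,640),bool));q=P[(abs(P[:,0]-473)<110)&(abs(P[:,1]+436)<110)&(P[:,2]>24)];print(n,len(q),[(np.round(a)) for a in q[::max(1,len(q)//8)]])
a=np.hstack([cv2.resize(t["pixels"][180:320,400:520],None,fx=3,fy=3),cv2.resize(s["pixels"][300:440,260:400],None,fx=3,fy=3)]);cv2.imwrite("pics/st.png",a[:,:,::-1])
E
python3 go.py 473.5 -435.8 120 52.8
```

```text
time: 19.62
tool_pos: [571.3, -22.3, 172.6]
tcp_rot: [179.9, -0.7, 2.4]
ft_force: [0.1, -0.9, -0.8]
finger_gap: 55.7
grip_force: 0.0
0.61 [453.2, 239.2, 472.1, 258.1] 21.154365899497684 ((473.7694091796875, -433.34222412109375), (29.58785057067871, 69.32752227783203), 54.88119888305664)
side 138 [array([ 450., -418.,   25.]), array([ 365., -470.,   76.]), array([ 371., -477.,   74.]), array([ 375., -470.,   52.]), array([ 373., -483.,   58.]), array([ 370., -488.,   54.]), array([ 364., -497.,   57.]), array([ 371., -488.,   35.]), array([ 366., -496.,   28.])]
top 43 [array([ 488., -452.,   24.]), array([ 468., -422.,   27.]), array([ 371., -466.,   61.]), array([ 369., -460.,   51.]), array([ 366., -467.,   79.]), array([ 367., -483.,   75.]), array([ 363., -456.,   74.]), array([ 364., -471.,   73.]), array([ 364., -489.,   75.])]
-0.1106,0.4097,0.0451,-0.0000,0.0000,-0.8798 dist 427 rows>= 7
19.77 [566.9 -21.8 165.1] [-180.      0.      2.39] [-7.  5. 95.  0. 80. 80.] F [ 0.1 -0.1 -0.1] gap 55.8 0.0
```

View pics/st.png

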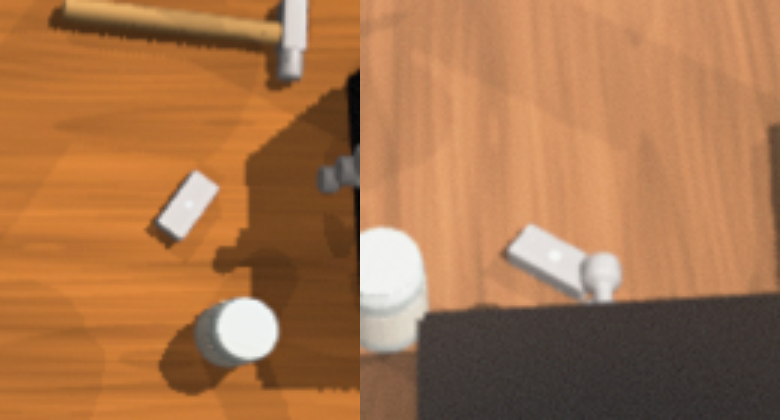

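The top crop shows the steel blank at (188,203). In the side crop a machine knob at (600,270) overlaps it only by perspective; it stands more than 100 mm behind. The tin is about 130 mm away.

```bash
python3 -m jog '[-0.0158,0.058,0.006,0,0,-0.127, -0.0316,0.116,0.012,0,0,-0.254, -0.0474,0.174,0.018,0,0,-0.38, -0.0632,0.232,0.024,0,0,-0.51, -0.079,0.29,0.03,0,0,-0.635, -0.0948,0.348,0.036,0,0,-0.762, -0.1105,0.409,0.045,0,0,-0.89, -0.1105,0.409,0.045,0,0,-0.89]' 1 20 >/dev/null
python3 -m jog '[0,0,0,0,0,0, 0,0,0,0,0,0, 0,0,0,0,0,0]'; python3 go.py 473.7 -434.9 2 53.5
```

```text
time: 21.15
tool_pos: [474.4, -433.9, 120.6]
tcp_rot: [180.0, -0.0, 53.5]
ft_force: [0.7, -0.1, 0.8]
finger_gap: 85.7
grip_force: 0.0
-0.0013,-0.0000,0.1186,0.0003,-0.0001,-0.0005 dist 119 rows>= 2
21.15 [ 474.4 -433.9  120.6] [ 1.7999e+02 -1.0000e-02  5.3470e+01] [-47.  18.  85.   0.  77. -10.] F [ 0.7 -0.1  0.8] gap 85.7 0.0
```

```bash
python3 -m jog '[-0.0013,0,0.05,0,0,0, -0.0013,0,0.1,0,0,0, -0.0013,0,0.117,0,0,0, -0.0013,0,0.117,0,0,0, -0.0013,0,0.117,0,0,0]'
python3 -m jog '[0,0,0,0,0,0, 0,0,0,0,0,0, 0,0,0,0,0,0, 0,0,0,0,0,0]' -1 20
python3 -m jog '[0,0,0,0,0,0, 0,0,0,0,0,0, 0,0,0,0,0,0]' 1 20
python3 -m jog '[0,0,-0.03,0,0,0, 0,0,-0.045,0,0,0.18, 0,0,-0.045,0,0,0.36, 0,0,-0.045,0,0,0.54, 0,0,-0.045,0,0,0.72, 0,0,-0.045,0,0,0.9, 0,0,-0.045,0,0,1.08, 0,0,-0.045,0,0,1.26]' 0.3 20 >/dev/null
python3 -m jog '[0,0,0,0,0,0.18, 0,0,0,0,0,0.3108, 0,0,0,0,0,0.3108, 0,0,0,0,0,0.3108]' >/dev/null; python3 go.py 474 -434.9 6.5 -36.5
```

```text
time: 21.78
tool_pos: [474.5, -437.4, 6.2]
tcp_rot: [179.8, 0.0, 53.4]
ft_force: [0.8, 0.1, 0.6]
finger_gap: 85.3
grip_force: 0.0
time: 22.28
tool_pos: [474.3, -437.5, 6.2]
tcp_rot: [179.8, 0.0, 53.4]
ft_force: [-0.4, 0.3, 6.9]
finger_gap: 69.0
grip_force: 21.2
time: 22.65
tool_pos: [472.9, -436.1, 3.3]
tcp_rot: [-180.0, -0.0, 53.4]
ft_force: [-0.3, -0.5, -1.0]
finger_gap: 85.6
grip_force: 0.0
0.0002,-0.0016,0.0418,-0.0000,0.0002,0.0010 dist 42 rows>= 1
24.15 [ 472.9 -436.1   48.3] [-1.800e+02  1.000e-02 -3.644e+01] [-47.  23.  87.   0.  70.  79.] F [-0.3  0.2  0.6] gap 55.6 0.0
```

```bash
python3 -m jog '[0.0019,0,0.03,0,0,0, 0.0019,0,0.041,0,0,0, 0.0019,0,0.041,0,0,0, 0.0019,0,0.041,0,0,0, 0.0019,0,0.041,0,0,0]'
python3 -m jog '[0,0,0,0,0,0, 0,0,0,0,0,0, 0,0,0,0,0,0, 0,0,0,0,0,0]' -1 60
python3 -m jog '[0,0,-0.05,0,0,0, 0,0,-0.11,0,0,0, 0,0,-0.13,0,0,0, 0,0,-0.13,0,0,0]'; python3 go.py 584 48.7 137 2.4
```

```text
time: 24.78
tool_pos: [475.1, -437.9, 8.6]
tcp_rot: [180.0, -0.1, -36.6]
ft_force: [-0.6, -0.6, -0.4]
finger_gap: 55.7
grip_force: 0.0
time: 25.28
tool_pos: [475.0, -437.8, 8.4]
tcp_rot: [180.0, -0.1, -36.6]
ft_force: [-0.3, 0.6, 5.2]
finger_gap: 29.9
grip_force: 60.3
time: 25.78
tool_pos: [475.1, -438.0, 138.7]
tcp_rot: [180.0, -0.2, -36.6]
ft_force: [-0.2, 0.5, -3.4]
finger_gap: 30.2
grip_force: 60.6
-0.2029,-0.4556,0.0009,0.0015,-0.0026,-0.6809 dist 499 rows>= 8
25.77 [ 475.1 -438.   138.7] [ 1.7997e+02 -1.7000e-01 -3.6610e+01] [-47.  18.  83.  -0.  79.  79.] F [-0.2  0.5 -3.4] gap 30.2 60.6
```

```bash
python3 -m jog '[-0.0253,-0.057,0,0,0,-0.085, -0.0506,-0.114,0,0,0,-0.17, -0.0759,-0.171,0,0,0,-0.255, -0.101,-0.228,0,0,0,-0.34, -0.1265,-0.285,0,0,0,-0.425, -0.152,-0.342,0,0,0,-0.51, -0.1775,-0.399,0,0,0,-0.6, -0.2025,-0.456,0,0,0,-0.681]' >/dev/null
python3 -m jog '[0,0,0,0,0,0, 0,0,0,0,0,0, 0,0,0,0,0,0]'; python3 go.py 584.8 48.7 78 2.4
python3 - <<'E'
from meas import *
s=r.snapshot("side");c=s["pixels"][180:300,290:430];cv2.imwrite("pics/n1.png",cv2.resize(c,None,fx=5,fy=5,interpolation=2)[:,:,::-1])
E
```

```text
time: 27.15
tool_pos: [582.9, 48.3, 135.7]
tcp_rot: [180.0, 0.2, 2.3]
ft_force: [0.1, -0.2, -2.4]
finger_gap: 30.0
grip_force: 60.8
0.0021,-0.0003,0.0577,0.0002,0.0026,-0.0016 dist 58 rows>= 1
27.15 [582.9  48.3 135.7] [1.7999e+02 1.5000e-01 2.3100e+00] [-0.  9. 94. -0. 77. 87.] F [ 0.1 -0.2 -2.4] gap 30.0 60.8
```

View pics/n1.png

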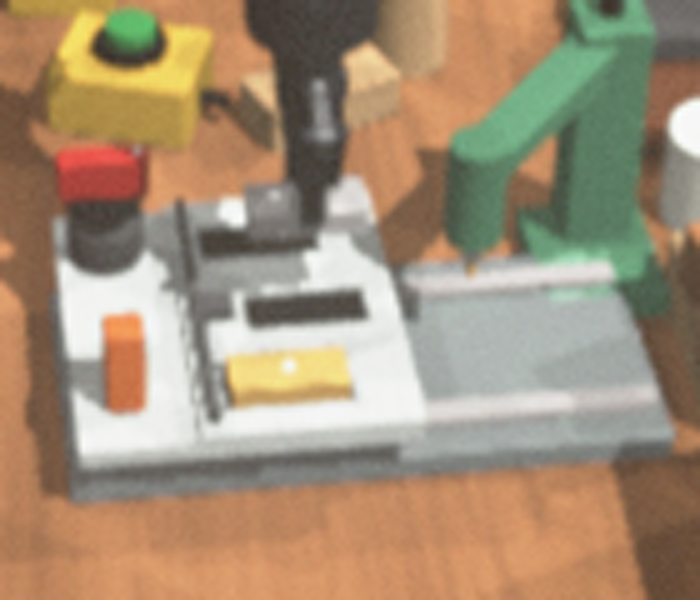

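Run:
```python
from h import *
for n in("side","top"):
    s=r.snapshot(n)
    for o in r.outline_of(s,"steel_blank")[:2]:
        P=cloud(s,o["region"]);print(n,round(o["score"],2),np.round(o["bbox"]),"med",np.round(np.median(P,0)),np.round(np.percentile(P,5,axis=0)),np.round(np.percentile(P,95,axis=0)))
    P=cloud(s,np.ones((480,640),bool));q=P[(abs(P[:,2]-138)<14)&(abs(P[:,0]-583)<60)&(abs(P[:,1]-48)<40)]
    print(len(q),[np.round(a) for a in q[::max(1,len(q)//14)]],"x range",np.percentile(q[:,0],[1,99]))
    if n=="side": a=cv2.resize(s["pixels"][190:250,320:400],None,fx=9,fy=9,interpolation=cv2.INTER_CUBIC);cv2.imwrite("pics/n1z.png",a[:,:,::-1])
```

```text
side 0.73 [339. 214. 365. 229.] med [573.  35. 143.] [550.  27. 128.] [616.  59. 148.]
side 0.69 [312. 182. 320. 189.] med [492. 341.  72.] [480. 327.  64.] [504. 362.  76.]
220 [array([574.,  64., 152.]), array([571.,  61., 143.]), array([570.,  54., 145.]), array([566.,  46., 148.]), array([563.,  45., 144.]), array([557.,  39., 146.]), array([548.,  37., 144.]), array([605.,  29., 147.]), array([576.,  28., 146.]), array([548.,  37., 137.]), array([593.,  24., 144.]), array([565.,  34., 135.]), array([609.,  35., 131.]), array([582.,  25., 137.]), array([557.,  34., 128.])] x range [548.17865723 618.13695563]
top 0.64 [303. 202. 313. 212.] med [563.  49. 145.] [548.  35. 140.] [577.  61. 150.]
140 [array([579.,  64., 148.]), array([578.,  43., 143.]), array([574.,  52., 147.]), array([571.,  66., 147.]), array([571.,  37., 146.]), array([568.,  46., 148.]), array([566.,  49., 144.]), array([563.,  52., 142.]), array([559.,  55., 146.]), array([555.,  54., 151.]), array([553.,  57., 146.]), array([551.,  57., 143.]), array([547.,  60., 145.]), array([547.,  60., 135.])] x range [546.61456875 579.73170958]
```

View pics/n1z.png

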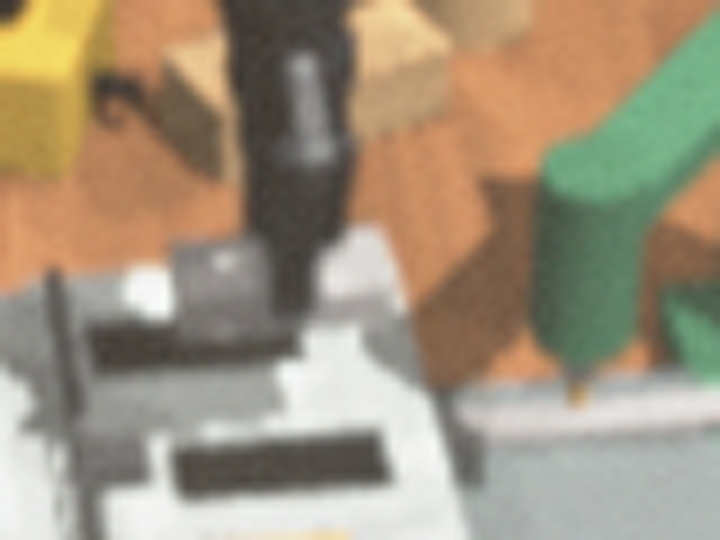

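The depth extent x 548..618 puts the blank's centre at 583, which matches the TCP. The bright spot is only sunlight. The blank is centred in the grip, so I'm lowering it.

```bash
python3 -m jog '[0.0021,0,0.04,0,0,0, 0.0021,0,0.058,0,0,0, 0.0021,0,0.062,0,0,0, 0.0021,0,0.062,0,0,0, 0.0021,0,0.062,0,0,0]'; python3 go.py 584.8 48.7 73 2.4
python3 -m jog '[0,0,0,0,0,0]'
```

```text
time: 28.02
tool_pos: [587.0, 49.7, 76.9]
tcp_rot: [180.0, -0.1, 2.4]
ft_force: [0.4, 0.1, -3.0]
finger_gap: 29.7
grip_force: 60.8
-0.0023,0.0009,0.0039,0.0001,-0.0023,0.0002 dist 5 rows>= 1
28.02 [587.   49.7  76.9] [ 1.7999e+02 -1.3000e-01  2.4100e+00] [-0. 13. 96.  0. 71. 87.] F [ 0.4  0.1 -3. ] gap 29.7 60.8
time: 28.15
tool_pos: [586.8, 49.7, 76.5]
tcp_rot: [180.0, -0.1, 2.4]
ft_force: [0.3, 0.2, -2.4]
finger_gap: 30.2
grip_force: 60.8
```

```bash
python3 -m jog '[-0.001,0.0005,0.001,0,0,0, -0.001,0.0005,0.001,0,0,0, -0.001,0.0005,0.001,0,0,0, -0.001,0.0005,0.001,0,0,0]'; python3 go.py 584.8 48.7 72 2.4
```

```text
time: 28.65
tool_pos: [585.0, 49.1, 74.4]
tcp_rot: [180.0, -0.0, 2.4]
ft_force: [0.8, -0.3, -3.6]
finger_gap: 30.2
grip_force: 60.8
-0.0002,0.0004,0.0024,0.0000,-0.0000,0.0001 dist 2 rows>= 1
28.65 [585.   49.1  74.4] [180.    -0.     2.41] [-0. 13. 96. -0. 71. 87.] F [ 0.8 -0.3 -3.6] gap 30.2 60.8
```

```bash
python3 -m jog '[0,0.0003,0.002,0,0,0, 0,0.0003,0.004,0,0,0, 0,0.0003,0.006,0,0,0, 0,0.0003,0.006,0,0,0]'
python3 -m jog '[0,0,0.001,0,0,0, 0,0,0.002,0,0,0, 0,0,0.0025,0,0,0, 0,0,0.0025,0,0,0]'
```

```text
time: 29.15
tool_pos: [584.8, 48.8, 68.0]
tcp_rot: [-180.0, 0.0, 2.4]
ft_force: [-0.3, -0.5, -2.4]
finger_gap: 30.0
grip_force: 60.8
time: 29.65
tool_pos: [585.0, 48.8, 65.8]
tcp_rot: [-180.0, 0.0, 2.4]
ft_force: [-0.5, -0.2, -2.6]
finger_gap: 30.2
grip_force: 60.8
```

```bash
python3 -m jog '[0,0,0,0,0,0, 0,0,0,0,0,0, 0,0,-0.04,0,0,0, 0,0,-0.1,0,0,0, 0,0,-0.12,0,0,0]' 0.3 20 >/dev/null
python3 -m jog '[-0.03,-0.015,0,0,0,-0.18, -0.06,-0.03,0,0,0,-0.36, -0.09,-0.045,0,0,0,-0.54, -0.116,-0.06,0,0,0,-0.72, -0.116,-0.06,0,0,0,-0.9, -0.116,-0.06,0,0,0,-1.08, -0.116,-0.06,0,0,0,-1.26, -0.116,-0.06,0,0,0,-1.44]' >/dev/null
python3 -m jog '[0,0,0,0,0,-0.18, 0,0,0,0,0,-0.36, 0,0,0,0,0,-0.54, 0,0,0,0,0,-0.72, 0,0,0,0,0,-0.9, 0,0,0,0,0,-1.08, 0,0,0,0,0,-1.26, 0,0,0,0,0,-1.44]' >/dev/null
python3 -m jog '[0,0,0,0,0,-0.18, 0,0,0,0,0,-0.2616, 0,0,0,0,0,-0.2616, 0,0,0,0,0,-0.2616]' >/dev/null
python3 go.py 465.6 114 180 -177.6 465.6 114 111 -177.6
python3 - <<'E'
from h import *
for n in("side","top"):
    s=r.snapshot(n)
    o=r.outline_of(s,"clamp_grip")
    P=cloud(s,np.ones((480,640),bool));q=P[(P[:,2]>125)&(P[:,2]<142)&(abs(P[:,0]-466)<40)&(abs(P[:,1]-114)<35)]
    if len(q)>3: print(n,"bar",len(q),np.round(np.median(q,0)),cv2.minAreaRect(q[:,:2].astype(np.float32)))
    q=P[(P[:,2]>66)&(P[:,2]<90)&(P[:,0]>525)&(P[:,0]<630)&(abs(P[:,1]-13)<60)]
    for y in(-22,48.7):
        a=q[(abs(q[:,1]-y)<14)&(q[:,0]>535)];print("blank@",y,len(a),np.round(np.median(a,0),1) if len(a) else "",np.round(np.percentile(a[:,2],[10,90]),1) if len(a) else "")
    if n=="top": cv2.imwrite("pics/cl.png",cv2.resize(s["pixels"][170:260,250:370],None,fx=5,fy=5,interpolation=2)[:,:,::-1])
E
```

```text
0.0005,0.0102,0.0058,0.0000,-0.0002,-0.0018 dist 12 rows>= 1
0.0005,0.0102,0.0748,0.0000,-0.0002,-0.0018 dist 75 rows>= 2
32.77 [466.5 103.9 185.8] [ 1.8000e+02 -1.0000e-02 -1.7771e+02] [  6. -10. 108.   0.  83. -86.] F [-0.3  0.2 -0.1] gap 55.3 0.0
side bar 97 [466. 108. 132.] ((466.314697265625, 110.39978790283203), (26.234325408935547, 54.70930862426758), 83.98409271240234)
blank@ -22 137 [568.7 -23.2  74.2] [70.2 77.7]
blank@ 48.7 143 [582.6  47.7  73.8] [68.9 76.5]
top bar 53 [451. 113. 133.] ((449.8323059082031, 114.37352752685547), (29.19141387939453, 14.749074935913086), 1.826808214187622)
blank@ -22 181 [566.3 -22.7  73.3] [68.8 77.1]
blank@ 48.7 83 [587.4  38.7  73.6] [69.4 76.6]
```

View pics/cl.png

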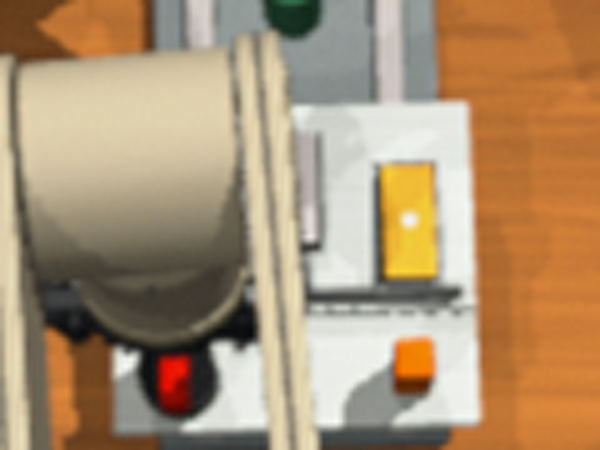

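The crop shows the brass seated at (408,220), the steel partly hidden at (310,190) and the red bar at (175,383), lined up with the carrier. Both blank tops measure about 74 mm.

```bash
python3 -m jog '[0.0005,0.0102,0.02,0,0,0, 0.0005,0.0102,0.05,0,0,0, 0.0005,0.0102,0.074,0,0,0, 0.0005,0.0102,0.074,0,0,0, 0.0005,0.0102,0.074,0,0,0, 0.0005,0.0102,0.074,0,0,0]' 0
python3 -m jog '[0,0,0,0,0,0, 0,0,0,0,0,0, 0,0,0,0,0,0, 0,0,0,0,0,0]' -1 60; python3 go.py 465.6 114 111 -177.6
```

```text
time: 33.72
tool_pos: [466.7, 114.1, 113.4]
tcp_rot: [180.0, 0.1, -177.6]
ft_force: [0.3, 0.3, -0.6]
finger_gap: 42.6
grip_force: 0.0
time: 34.22
tool_pos: [466.1, 114.0, 112.2]
tcp_rot: [-180.0, 0.1, -177.6]
ft_force: [2.2, -1.4, 1.2]
finger_gap: 14.4
grip_force: 60.2
0.0005,0.0000,0.0012,-0.0000,0.0010,0.0001 dist 1 rows>= 1
34.23 [466.1 114.  112.2] [-1.8000e+02  6.0000e-02 -1.7759e+02] [  8.  -6. 112.  -0.  74. -85.] F [ 2.2 -1.4  1.2] gap 14.4 60.2
```

```bash
python3 -m jog '[0,0,0.003,0,0,0, 0,0,0.006,0,0,0, 0,0,0.009,0,0,0, 0,0,0.0095,0,0,0, 0,0,0.0095,0,0,0, 0,0,0.0095,0,0,0]'; python3 go.py 465.6 114 111 -177.6
```

```text
time: 34.98
tool_pos: [466.1, 114.0, 102.8]
tcp_rot: [-180.0, 0.1, -177.6]
ft_force: [1.0, -1.2, 5.5]
finger_gap: 14.4
grip_force: 61.1
0.0005,-0.0000,-0.0082,-0.0000,0.0010,0.0001 dist 8 rows>= 1
34.98 [466.1 114.  102.8] [-1.8000e+02  6.0000e-02 -1.7759e+02] [  8.  -6. 112.  -0.  73. -85.] F [ 1.  -1.2  5.5] gap 14.4 61.1
```

```bash
python3 -m jog '[0,0,0,0,0,0.16, 0,0,0,0,0,0.32, 0,0,0,0,0,0.48, 0,0,0,0,0,0.64, 0,0,0,0,0,0.8, 0,0,0,0,0,0.96, 0,0,0,0,0,1.12, 0,0,0,0,0,1.12]'
python3 -m jog '[0,0,0,0,0,0.16, 0,0,0,0,0,0.32, 0,0,0,0,0,0.48, 0,0,0,0,0,0.64, 0,0,0,0,0,0.8, 0,0,0,0,0,0.96, 0,0,0,0,0,1.06, 0,0,0,0,0,1.06]'; python3 -c "
from h import *;s=r.sense();print(s['wrist_torque'],s['tcp_rot'])"
```

```text
time: 35.98
tool_pos: [465.4, 113.8, 102.7]
tcp_rot: [-180.0, 0.0, 118.1]
ft_force: [-2.4, -3.3, 9.1]
finger_gap: 14.6
grip_force: 61.4
time: 36.98
tool_pos: [465.4, 113.9, 102.7]
tcp_rot: [-180.0, 0.0, 57.4]
ft_force: [-2.6, -1.8, 9.8]
finger_gap: 14.5
grip_force: 61.4
[-0.27876292  0.36622735 -0.02029121] [-1.79976524e+02  3.14730369e-02  5.74163378e+01]
```

```bash
for i in 1; do python3 -m jog '[0,0,0,0,0,0.06, 0,0,0,0,0,0.12, 0,0,0,0,0,0.16, 0,0,0,0,0,0.16, 0,0,0,0,0,0.16]'; done; python3 -c "
from h import *;s=r.sense();print(s['wrist_torque'],s['tcp_rot'])"
```

```text
time: 37.6
tool_pos: [465.4, 114.1, 102.8]
tcp_rot: [-180.0, 0.0, 48.4]
ft_force: [-1.8, -0.5, 8.6]
finger_gap: 14.7
grip_force: 61.9
[-0.20965444  0.43184724  0.68292753] [-1.79981083e+02  3.06083637e-02  4.83961240e+01]
```

```bash
python3 -m jog '[0,0,-0.002,0,0,-0.03, 0,0,-0.003,0,0,-0.03]' ; python3 -m jog '[0,0,0,0,0,0, 0,0,0,0,0,0, 0,0,0,0,0,0, 0,0,-0.04,0,0,0, 0,0,-0.08,0,0,0, 0,0,-0.08,0,0,0]' 0.3
python3 go.py 472 -26 180 2.4
python3 - <<'E'
from h import *
s=r.snapshot("side");cv2.imwrite("pics/tight.png",cv2.resize(s["pixels"][180:300,290:430],None,fx=5,fy=5,interpolation=2)[:,:,::-1])
P=cloud(s,np.ones((480,640),bool))
q=P[(P[:,2]>110)&(P[:,2]<150)&(abs(P[:,0]-682)<35)&(abs(P[:,1]-48)<35)];
from scipy.optimize import least_squares
f=least_squares(lambda c:np.hypot(q[:,0]-c[0],q[:,1]-c[1])-18,[682,48],loss="soft_l1").x;print("head axis side",len(q),f)
t=r.snapshot("top");P=cloud(t,np.ones((480,640),bool))
q=P[(P[:,2]>150)&(P[:,2]<200)&(abs(P[:,0]-682)<30)&(abs(P[:,1]-48)<30)];print(len(q),np.round(np.percentile(q,[2,98],axis=0)))
q=P[(P[:,2]>110)&(P[:,2]<165)&(abs(P[:,0]-682)<35)&(abs(P[:,1]-48)<35)];f=least_squares(lambda c:np.hypot(q[:,0]-c[0],q[:,1]-c[1])-18,[682,48],loss="soft_l1").x;print("head axis top",len(q),f)
for n,m in(("side",s),("top",t)):
    for o in r.outline_of(m,"marking_pin")[:2]: print(n,"pin",o["score"],o["bbox"])
E
```

```text
time: 37.85
tool_pos: [465.3, 114.0, 105.2]
tcp_rot: [-180.0, 0.0, 50.1]
ft_force: [-0.7, -1.2, 3.4]
finger_gap: 14.7
grip_force: 60.7
time: 38.6
tool_pos: [468.0, 114.4, 189.3]
tcp_rot: [179.7, -0.3, 50.0]
ft_force: [-0.0, 0.3, -1.0]
finger_gap: 55.3
grip_force: 0.0
-0.1051,0.0931,0.0092,0.0022,-0.0066,0.8316 dist 141 rows>= 5
38.6 [468.  114.4 189.3] [179.74  -0.29  50.05] [  8. -10. 107.   0.  83.  48.] F [-0.   0.3 -1. ] gap 55.3 0.0
head axis side 136 [684.20015168  49.13727856]
215 [[664.  34. 152.]
 [709.  78. 182.]]
head axis top 81 [682.53433727  50.75717322]
top pin 0.49 [183.0, 153.8, 207.5, 186.5]
top pin 0.44 [274.4, 189.6, 347.8, 259.5]
```

View pics/tight.png

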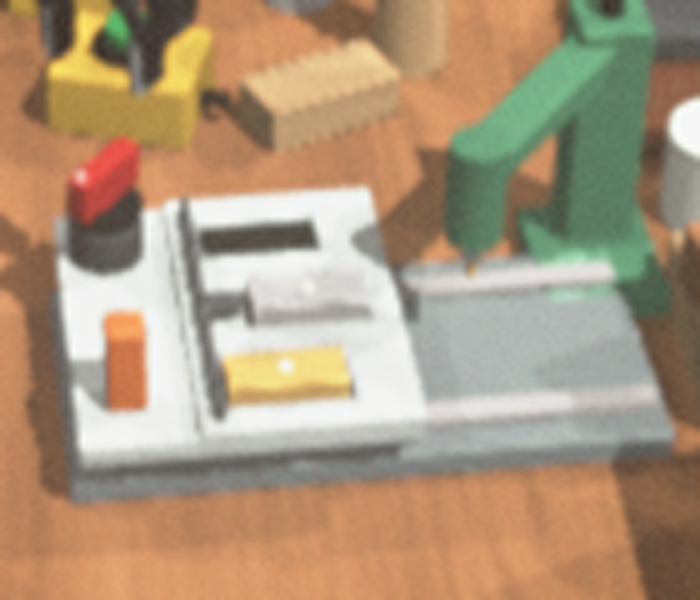

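The crop shows brass in nest0 (dot at (286,365)), steel in nest1 (dot at (307,287)) and the clamp bar turned at (104,180). The pin tip is at about (472,270).

```bash
cat > rel.py <<'E'
from h import *
def rel(show=True):
    s=r.snapshot("side");px=s["pixels"].astype(int);h=cv2.cvtColor(s["pixels"],cv2.COLOR_RGB2HSV).astype(int)
    return s,px,h
def dot(s,px,u,v,w=4):
    u,v=int(round(u)),int(round(v));b=px[v-w:v+w+1,u-w:u+w+1].min(2).astype(float);m=np.clip(b-np.percentile(b,80),0,None);g=np.mgrid[v-w:v+w+1,u-w:u+w+1]
    return (g[1]*m).sum()/m.sum(),(g[0]*m).sum()/m.sum()
E
python3 - <<'E'
from rel import *
s,px,h=rel()
R=Ro.from_euler("z",-2.4,degrees=True).as_matrix()[:2,:2]
b=s["pixels"][228:242,378:392];print(np.array2string(b[...,0].astype(int)-b[...,2],max_line_width=200))
for n,u,v in(("brass",290+286/5,180+365/5),("steel",290+307/5,180+287/5)):
    a=dot(s,px,u,v);print(n,np.round(a,1),np.round(world(s,*a,75),1))
print("pin",np.round(world(s,384.4,233.8,80),1))
E
python3 -m jog '[-0.021,0.0186,0,0,0,0.167, -0.042,0.037,0,0,0,0.333, -0.063,0.056,0,0,0,0.5, -0.084,0.0745,0,0,0,0.666, -0.1065,0.0925,0,0,0,0.831, -0.1065,0.0925,0,0,0,0.831, -0.1065,0.0925,0,0,0,0.831]' >/dev/null;  python3 go.py 472 -26 87 2.4
```

```text
[[ 97  66  25   4   1  -2  -2  -8  -5  -7   3  36  69  75]
 [106  93  65  39  14   1  -4  -4   4  15  39  72  96  95]
 [111 107  91  70  32   4   2   9  30  48  66  84  90  82]
 [ 91  90  82  60  31  13  11  18  32  42  39  42  43  40]
 [ 43  36  31  21  15  23  31  23  15  11   5   3   3   4]
 [  4   2   2   0   7  39  61  31   6  -2   0   1   1   0]
 [  2   2   3   3  10  46  62  32   8   6   6   6   6   5]
 [  7   8   6  10  14  25  35  17   5   6   6   5   6   4]
 [  7   9  10   6   5  10  11   6   6   4   6   6   5   6]
 [ 11  10  10   9  12   9   9   9  10   9  10   7   9   8]
 [  8   6   8   8   7   7   5   4   6   5   4   4   4   3]
 [  5   4   3   3   2   2   0  -2  -2  -1  -1   0  -5   0]
 [ -3  -4  -4  -2  -4  -2  -4  -2  -4  -3  -4  -3  -4  -4]
 [ -5  -4  -4  -4  -1  -5  -5  -5  -6  -5  -3  -2  -5  -5]]
brass [346.5 250.7] [566.2 -11.4  75. ]
steel [349.3 233.8] [581.9  66.5  75. ]
pin [686.2  52.3  80. ]
0.0044,-0.0003,0.0975,-0.0007,0.0015,0.0025 dist 98 rows>= 2
39.73 [467.7 -26.6 184.5] [-1.7996e+02  8.0000e-02  2.5400e+00] [-10. -12. 109.   0.  83.  78.] F [-0.5  0.  -1. ] gap 55.6 0.0
```

```bash
python3 -m jog '[0.004,0,0.05,0,0,0, 0.004,0,0.08,0,0,0, 0.004,0,0.0975,0,0,0, 0.004,0,0.0975,0,0,0, 0.004,0,0.0975,0,0,0]'
python3 -m jog '[0,0,0,0,0,0, 0,0,0,0,0,0, 0,0,0,0,0,0]' -1 60
python3 - <<'E'
from rel import *
s,px,h=rel()
for n,u,v in(("brass",347,252.6),("steel",351,237)):
    a=dot(s,px,u,v,2);print(n,np.round(a,1),np.round(world(s,*a,75),1))
    print(px[int(v)-4:int(v)+5,int(u)-5:int(u)+6].min(2))
print("pin",np.round(world(s,384,235.3,80),1),np.round(world(s,384,234.5,80),1))
E
```

```text
time: 40.35
tool_pos: [473.2, -26.7, 89.3]
tcp_rot: [180.0, -0.1, 2.5]
ft_force: [0.8, -0.5, 0.4]
finger_gap: 55.5
grip_force: 0.0
time: 40.72
tool_pos: [473.2, -26.8, 89.3]
tcp_rot: [180.0, -0.1, 2.4]
ft_force: [-0.8, 1.6, 4.6]
finger_gap: 22.9
grip_force: 59.1
brass [346.8 253.2] [566.1 -23.   75. ]
[[230 231 230 231 232 232 230 229 227 229 226]
 [226 227 228 227 226 224 219 216 218 209 210]
 [204 201 198 199 195 189 176 170 171 162 159]
 [154 149 146 147 148 153 138 133 133 135 135]
 [127 129 126 141 182 196 165 138 131 130 130]
 [129 129 132 162 219 233 203 148 129 132 134]
 [129 131 131 152 197 216 188 143 134 130 133]
 [130 127 129 132 144 151 146 131 134 133 135]
 [124 125 122 122 118 123 125 129 129 133 136]]
steel [350.6 236.8] [584.4  52.   75. ]
[[239 239 239 239 239 238 239 236 231 227 223]
 [235 231 232 234 234 234 232 227 223 224 215]
 [226 221 221 227 225 224 218 214 216 215 206]
 [220 219 221 221 221 222 215 207 202 204 204]
 [220 221 217 216 219 230 225 210 202 203 206]
 [219 220 217 212 220 228 223 210 204 202 203]
 [220 217 214 209 214 215 215 207 207 208 207]
 [219 213 203 201 200 204 213 213 216 217 215]
 [210 195 184 177 178 179 188 196 196 200 197]]
pin [683.9  45.3  80. ] [684.5  49.1  80. ]
```

```bash
python3 -m jog '[0,-0.012,0,0,0,0, 0,-0.024,0,0,0,0, 0,-0.036,0,0,0,0, 0,-0.048,0,0,0,0, 0,-0.058,0,0,0,0, 0,-0.066,0,0,0,0, 0,-0.068,0,0,0,0, 0,-0.068,0,0,0,0]'
python3 -m jog '[0,-0.001,0,0,0,0, 0,-0.002,0,0,0,0, 0,-0.002,0,0,0,0]'
python3 -m jog '[0,-0.001,0,0,0,0, 0,-0.002,0,0,0,0, 0,-0.002,0,0,0,0]'
python3 -m jog '[0,-0.001,0,0,0,0, 0,-0.002,0,0,0,0, 0,-0.002,0,0,0,0]'
```

```text
time: 41.78
tool_pos: [470.2, 41.2, 89.3]
tcp_rot: [180.0, -0.1, 2.5]
ft_force: [-2.5, 0.7, 7.3]
finger_gap: 22.8
grip_force: 59.7
time: 42.15
tool_pos: [470.1, 42.7, 89.3]
tcp_rot: [180.0, -0.1, 2.4]
ft_force: [-2.7, -2.7, 6.5]
finger_gap: 23.2
grip_force: 59.7
time: 42.52
tool_pos: [470.0, 44.7, 89.3]
tcp_rot: [180.0, -0.1, 2.4]
ft_force: [-3.1, -1.9, 7.3]
finger_gap: 23.2
grip_force: 59.7
time: 42.9
tool_pos: [469.9, 46.7, 89.3]
tcp_rot: [180.0, -0.1, 2.4]
ft_force: [-2.8, -1.5, 6.8]
finger_gap: 23.3
grip_force: 59.7
```

```bash
for i in 1; do
python3 -m jog '[0,-0.001,0,0,0,0, 0,-0.002,0,0,0,0, 0,-0.002,0,0,0,0]' | grep -E 'pos|ft'
python3 -m jog '[0,-0.001,0,0,0,0, 0,-0.002,0,0,0,0, 0,-0.002,0,0,0,0]'| grep -E 'pos|ft'
python3 -m jog '[0,-0.001,0,0,0,0, 0,-0.002,0,0,0,0, 0,-0.002,0,0,0,0]'| grep -E 'pos|ft'; done
```

```text
tool_pos: [469.8, 48.7, 89.3]
ft_force: [-3.5, -2.6, 7.6]
tool_pos: [469.8, 50.0, 89.3]
ft_force: [-1.4, -6.1, 6.6]
tool_pos: [469.9, 50.1, 89.3]
ft_force: [-1.2, -16.3, 7.1]
```

```bash
python3 -m jog '[0,0.004,0,0,0,0, 0,0.008,0,0,0,0, 0,0.012,0,0,0,0, 0,0.0125,0,0,0,0, 0,0.0125,0,0,0,0]'| grep -E 'pos|ft'
python3 -m jog '[0.016,0,0,0,0,0, 0.032,0,0,0,0,0, 0.048,0,0,0,0,0, 0.064,0,0,0,0,0, 0.08,0,0,0,0,0, 0.096,0,0,0,0,0, 0.11,0,0,0,0,0, 0.115,0,0,0,0,0]'| grep -E 'pos|ft'
python3 -m jog '[0,0,0,0,0,0, 0,0,0,0,0,0, 0,0,0,0,0,0]'
python3 - <<'E'
from rel import *
s,px,h=rel();cv2.imwrite("pics/p1.png",cv2.resize(s["pixels"][205:265,350:430],None,fx=9,fy=9,interpolation=cv2.INTER_CUBIC)[:,:,::-1])
E
```

```text
tool_pos: [470.3, 40.7, 89.3]
ft_force: [-0.6, 1.8, 6.2]
tool_pos: [585.6, 45.8, 89.3]
ft_force: [-3.6, 2.0, 9.6]
time: 46.02
tool_pos: [585.5, 45.8, 89.3]
tcp_rot: [-180.0, -0.2, 2.5]
ft_force: [1.9, 2.8, 5.1]
finger_gap: 23.0
grip_force: 60.7
```

View pics/p1.png

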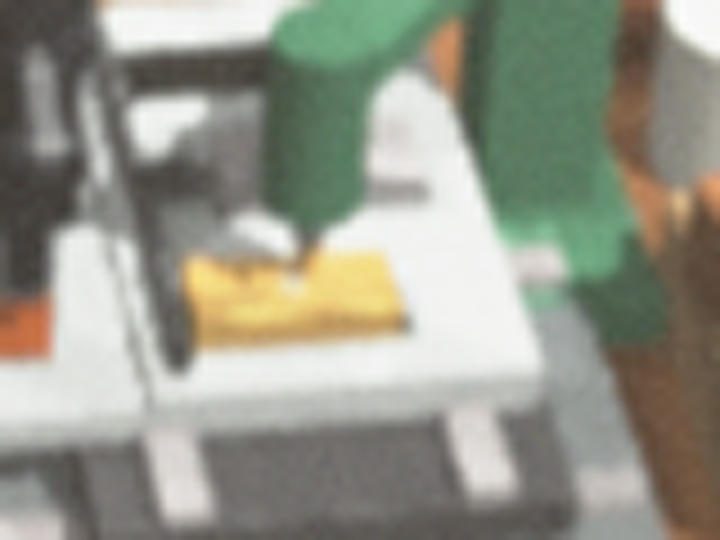

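Run:
```python
from rel import *
us=[]
for k in range(3):
    s,px,h=rel();b=px[233:241,378:390,2]
    if k==0: print(b)
    g=np.mgrid[234:240,379:387];B=px[234:240,379:387,2].astype(float);m=np.clip(B-B.min()-0.45*(B.max()-B.min()),0,None);us.append(((g[1]*m).sum()/m.sum(),(g[0]*m).sum()/m.sum()))
a=np.mean(us,0);print(us,"dot",world(s,*a,75))
print("pin z80/81",world(s,383.95,235.3,80),world(s,383.95,234.0,82))
def proj(P): 
    R=cv2.Rodrigues(np.array(s["rvec"]))[0];c=R@P+np.ravel(s["tvec"]);q=c[:2]/c[2];q=q*(1+s["k1"]*(q@q));return s["K"][0][0]*q[0]+s["K"][0][2],s["K"][1][1]*q[1]+s["K"][1][2]
for P in([684,48,75],[684,48,80],[684,48,104],[689,48,75],[684,53,75]): print(P,proj(np.array(P,float)))
```

```text
[[133 136 155 173 155 106 103 135 167 171 168 165]
 [101 102 106 120 115  98 103 123 139 135 139 138]
 [109 115 124 145 145 137 122 126 134 137 132 134]
 [120 124 139 168 182 167 142 125 130 131 131 132]
 [120 122 131 155 171 167 142 129 130 131 128 133]
 [120 124 126 133 140 136 126 125 125 127 128 132]
 [131 131 128 127 124 121 120 114 111 113 115 118]
 [123 123 118 119 116 112 106 103  99  97  99 101]]
[(np.float64(382.1445378151261), np.float64(236.31344537815121)), (np.float64(382.13593155893534), np.float64(236.27756653992395)), (np.float64(382.20957580848386), np.float64(236.27131457370854))] dot [678.94158541  47.15164453  75.        ]
pin z80/81 [683.78776507  45.27540811  80.        ] [684.20806375  48.98940066  82.        ]
[684, 48, 75] (np.float64(383.7991067004879), np.float64(236.0318688305918))
[684, 48, 80] (np.float64(383.89105829268834), np.float64(234.73041492761288))
[684, 48, 104] (np.float64(384.3369960910826), np.float64(228.41380148333278))
[689, 48, 75] (np.float64(385.45462639404883), np.float64(235.9536191483058))
[684, 53, 75] (np.float64(383.56307988426397), np.float64(234.99538791230174))
```

```bash
python3 -m jog '[0.003,0,0,0,0,0, 0.0045,0,0,0,0,0, 0.0045,0,0,0,0,0, 0.0045,0,0,0,0,0]'| grep -E 'pos|ft'
python3 - <<'E'
from rel import *
us=[]
for k in range(3):
    s,px,h=rel();
    if k==0: print(px[230:241,378:392,2]);print(px[228:236,378:392,1])
    g=np.mgrid[235:240,380:388];B=px[235:240,380:388,2].astype(float);m=np.clip(B-B.min()-0.45*(B.max()-B.min()),0,None);us.append(((g[1]*m).sum()/m.sum(),(g[0]*m).sum()/m.sum()))
a=np.mean(us,0);print(a,"dot",world(s,*a,75))
E
```

```text
tool_pos: [589.5, 45.9, 89.3]
ft_force: [-0.4, 2.2, 8.1]
[[236 235 229 212 153 104 101 122 173 212 229 240 242 242]
 [219 229 239 236 182 121 105 140 209 237 240 241 241 241]
 [171 186 217 225 189 119 102 146 204 226 224 222 221 221]
 [132 132 149 175 158 108 101 134 164 170 169 165 160 159]
 [102 100 103 112 109 112 135 129 137 135 135 134 133 131]
 [ 99 109 108 108 122 164 196 149 130 133 132 136 133 130]
 [113 124 123 118 133 187 216 157 128 132 134 134 132 136]
 [116 121 127 122 131 162 173 142 130 126 131 131 130 131]
 [117 121 127 125 127 130 132 123 126 122 129 131 129 132]
 [129 131 130 125 124 121 120 115 109 113 117 120 122 122]
 [123 123 119 116 112 109 110 100  96  92  99  99 104 101]]
[[167 148 115 106 107 111 119 121 127 127 142 180 214 220]
 [224 213 183 158 133 114 117 121 138 155 187 226 240 241]
 [239 237 233 221 161 117 115 134 182 220 233 242 244 244]
 [221 231 241 239 189 126 113 152 219 241 242 243 243 243]
 [180 192 223 230 202 134 126 176 229 240 239 238 238 238]
 [155 152 170 194 180 141 154 201 225 229 230 228 228 228]
 [146 150 151 155 147 149 188 209 222 222 222 222 223 221]
 [158 181 184 174 167 193 226 218 218 220 221 223 221 221]]
[383.751464  235.8715043] dot [683.96674801  48.77458963  75.        ]
```

The dot is at px (383.75,235.9), world (684,48.8), directly under the pin at column 383.7. I'm releasing the post and going to the button.

```bash
python3 -m jog '[0,0,0,0,0,0, 0,0,0,0,0,0, 0,0,-0.05,0,0,0, 0,0,-0.11,0,0,0, 0,0,-0.11,0,0,0]' 0.3 | grep -E 'pos|ft'
python3 - <<'E'
from meas import *
for n in("top","side"):
    s,H,S,V,roi=scene(n,(190,215,235,260) if n=="top" else (300,170,340,205))
    g=roi&(H>50)&(H<85)&(S>110)&(V>70)
    P=cloud(s,g);q=P[P[:,2]>66]
    if len(q)>5: print(n,len(q),np.round(np.median(q,0),1),cv2.minEnclosingCircle(q[:,:2].astype(np.float32)))
    v,u=np.nonzero(g);c=world(s,u.mean(),v.mean(),74);print("plane",np.round(c,1))
E
python3 go.py 491 345 130 60
```

```text
tool_pos: [592.2, 45.5, 204.5]
ft_force: [-0.8, 0.0, -0.7]
top 104 [490.3 346.   71.9] ((491.2246398925781, 346.5376281738281), 17.85749626159668)
plane [489.9 346.4  74. ]
side 38 [493.6 342.2  73.3] ((495.107177734375, 346.8979797363281), 19.2757625579834)
plane [493.2 342.   74. ]
-0.0854,-0.3033,0.0683,0.0010,-0.0013,-1.0047 dist 322 rows>= 6
47.6 [589.1  45.6 198.5] [ 1.7999e+02 -9.0000e-02  2.4300e+00] [-1.  7. 89. -0. 84. 87.] F [-0.3 -0.1 -2. ] gap 55.4 0.0
```

```bash
python3 -m jog '[-0.014,-0.05,0,0,0,-0.08, -0.028,-0.1,0,0,0,-0.16, -0.042,-0.15,0,0,0,-0.25, -0.056,-0.2,0,0,0,-0.33, -0.07,-0.25,0,0,0,-0.41, -0.085,-0.303,0.03,0,0,-0.5, -0.085,-0.303,0.068,0,0,-0.5, -0.085,-0.303,0.08,0,0,-0.5]' -1 20 >/dev/null
python3 -m jog '[0,0,0,0,0,0, 0,0,0,0,0,0, 0,0,0,0,0,0, 0,0,0,0,0,0]'| grep -E 'pos|ft|gap'; python3 go.py 491.5 344.5 80 31
```

```text
tool_pos: [491.7, 344.8, 119.1]
ft_force: [-0.6, -0.3, 0.5]
finger_gap: -0.1
-0.0004,0.0002,0.0391,-0.0000,-0.0019,0.0009 dist 39 rows>= 1
49.1 [491.7 344.8 119.1] [-1.800e+02 -1.100e-01  3.105e+01] [30. 12. 92.  0. 76. 89.] F [-0.6 -0.3  0.5] gap -0.1 0.0
```

```bash
python3 -m jog '[0,0,0.025,0,0,0, 0,0,0.038,0,0,0, 0,0,0.038,0,0,0, 0,0,0.038,0,0,0, 0,0,0.038,0,0,0]'| grep -E 'pos|ft'
python3 -m jog '[0,0,0.002,0,0,0, 0,0,0.004,0,0,0, 0,0,0.004,0,0,0, 0,0,0.004,0,0,0]'| grep -E 'pos|ft'
python3 -m jog '[0,0,0.001,0,0,0, 0,0,0.002,0,0,0, 0,0,0.002,0,0,0, 0,0,0.002,0,0,0]'| grep -E 'pos|ft'
```

```text
tool_pos: [491.5, 345.2, 81.0]
ft_force: [-0.3, 0.6, -0.8]
tool_pos: [490.9, 344.8, 75.9]
ft_force: [0.3, 0.0, -0.2]
tool_pos: [490.9, 344.8, 73.9]
ft_force: [-0.7, -0.1, 0.2]
```

```bash
python3 -m jog '[0,0,0.005,0,0,0, 0,0,0.009,0,0,0, 0,0,0.009,0,0,0]'| grep -E 'time|pos|ft'
python3 -m jog '[0,0,0.001,0,0,0, 0,0,0.001,0,0,0]'| grep -E 'pos|ft'
```

```text
time: 51.1
tool_pos: [491.4, 345.1, 66.0]
ft_force: [-2.0, -1.9, 10.6]
tool_pos: [491.5, 345.1, 65.8]
ft_force: [-6.0, -4.5, 16.1]
```

```bash
python3 -m jog '[0,0,0,0,0,0, 0,0,0,0,0,0, 0,0,-0.06,0,0,0, 0,0,-0.12,0,0,0, 0,0,-0.14,0,0,0, 0,0,-0.14,0,0,0]'| grep -E 'time|pos|ft'
python3 - <<'E'
from rel import *
us=[]
for k in range(3):
    s,px,h=rel()
    if k==0: print(px[229:241,378:392,2])
    g=np.mgrid[235:240,380:388];B=px[235:240,380:388,2].astype(float);m=np.clip(B-B.min()-0.45*(B.max()-B.min()),0,None);us.append(((g[1]*m).sum()/m.sum(),(g[0]*m).sum()/m.sum()))
a=np.mean(us,0);print(a,"dot",world(s,*a,75))
cv2.imwrite("pics/p2.png",cv2.resize(s["pixels"][205:265,350:430],None,fx=9,fy=9,interpolation=cv2.INTER_CUBIC)[:,:,::-1])
E
python3 go.py 589.5 45.8 195 2.4
```

```text
time: 52.1
tool_pos: [491.8, 345.3, 205.4]
ft_force: [0.3, -0.2, -0.2]
[[223 213 178 153 116  98  96 104 120 141 175 224 240 239]
 [237 236 233 219 155 105 103 124 171 217 231 242 244 243]
 [223 232 241 237 184 119 107 144 215 241 241 242 242 242]
 [173 190 221 229 194 123 105 149 209 225 228 225 223 223]
 [131 138 151 179 159 113 105 138 170 174 172 171 167 163]
 [106 105 104 115 113 117 135 136 139 140 138 135 138 134]
 [113 114 108 109 121 168 200 163 140 136 135 138 135 136]
 [124 130 128 124 141 193 220 168 136 131 134 136 136 134]
 [123 129 129 132 140 169 180 149 131 130 132 136 135 133]
 [130 133 136 135 138 139 140 133 128 128 131 132 134 140]
 [138 138 136 132 131 128 116 114 117 117 118 121 124 129]
 [128 124 123 117 117 108 104 103 103 100 103 101 103 107]]
[383.80911294 235.8674366 ] dot [684.14181619  48.78099115  75.        ]
-0.0685,0.3070,0.0061,0.0010,0.0044,0.5007 dist 315 rows>= 6
52.25 [489.6 344.1 200.8] [-180.      0.26   31.09] [30.  8. 87.  0. 84. 89.] F [-0.4  0.6 -0.3] gap -0.2 0.0
```

View pics/p2.png

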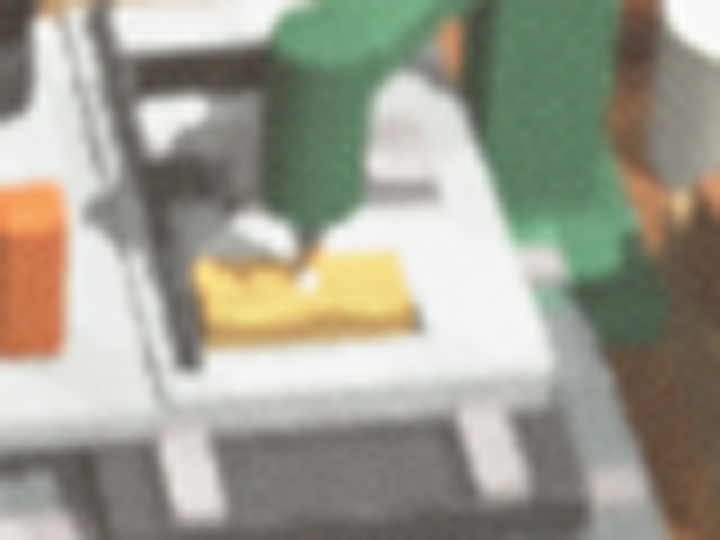

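The pin tip is at (305,268) with the dot right below it at (307,282), so the alignment held through the press. Back to the post for the steel.

```bash
python3 -m jog '[-0.0117,0.051,0,0,0,0.083, -0.0234,0.102,0,0,0,0.167, -0.035,0.153,0,0,0,0.25, -0.047,0.204,0,0,0,0.334, -0.0585,0.255,0,0,0,0.417, -0.0703,0.307,0,0,0,0.5, -0.0703,0.307,0,0,0,0.5, -0.0703,0.307,0,0,0,0.5]' 0.3 20 >/dev/null
python3 -m jog '[0,0,0,0,0,0, 0,0,0,0,0,0, 0,0,0,0,0,0]' >/dev/null; python3 go.py 589.5 45.8 89 2.4
```

```text
0.0003,0.0006,0.1150,-0.0001,-0.0002,0.0021 dist 115 rows>= 2
53.62 [589.1  46.4 204. ] [-1.80e+02 -1.00e-02  2.52e+00] [-0.  7. 89.  0. 84. 87.] F [-0.   0.3 -0.4] gap 55.5 0.0
```

```bash
python3 -m jog '[0.0003,0.0006,0.04,0,0,0.002, 0.0003,0.0006,0.08,0,0,0.002, 0.0003,0.0006,0.105,0,0,0.002, 0.0003,0.0006,0.115,0,0,0.002, 0.0003,0.0006,0.115,0,0,0.002, 0.0003,0.0006,0.115,0,0,0.002]' | grep -E 'pos|ft'
python3 -m jog '[0,0,0,0,0,0, 0,0,0,0,0,0, 0,0,0,0,0,0, 0,0,0,0,0,0]' -1 60
python3 -m jog '[-0.004,0.01,0,0,0,0, -0.008,0.02,0,0,0,0, -0.012,0.03,0,0,0,0, -0.016,0.04,0,0,0,0, -0.02,0.05,0,0,0,0, -0.02,0.06,0,0,0,0, -0.02,0.07,0,0,0,0, -0.02,0.07,0,0,0,0]' >/dev/null
python3 -m jog '[0,0,0,0,0,0, 0,0,0,0,0,0, 0,0,0,0,0,0]'
python3 - <<'E'
from rel import *
s,px,h=rel();print(px[229:241,378:392].min(2))
cv2.imwrite("pics/p3.png",cv2.resize(s["pixels"][205:265,350:430],None,fx=9,fy=9,interpolation=cv2.INTER_CUBIC)[:,:,::-1])
E
```

```text
tool_pos: [590.7, 45.1, 90.6]
ft_force: [-0.3, 0.3, 0.1]
time: 54.88
tool_pos: [590.3, 45.1, 90.2]
tcp_rot: [-180.0, -0.1, 2.3]
ft_force: [-1.5, 0.2, 6.4]
finger_gap: 22.9
grip_force: 59.7
time: 56.25
tool_pos: [573.0, -27.1, 90.2]
tcp_rot: [179.9, -0.1, 2.3]
ft_force: [-1.3, -2.2, 7.9]
finger_gap: 23.2
grip_force: 60.4
[[178 194 177 144 113  92  85  93 107 131 169 218 238 240]
 [226 234 232 211 148 103  99 117 166 203 222 235 240 240]
 [211 227 237 234 183 119 103 142 212 234 236 237 239 240]
 [174 189 222 235 209 126 107 165 224 230 230 234 235 235]
 [149 156 180 211 190 120 120 181 223 222 221 225 228 229]
 [149 154 156 161 148 114 151 199 219 220 219 222 221 220]
 [184 187 183 169 151 172 217 221 219 219 219 220 219 220]
 [206 211 209 198 194 222 238 231 220 216 218 220 218 216]
 [208 213 216 215 217 228 236 228 218 213 215 217 217 213]
 [214 218 224 225 225 225 225 224 217 213 206 206 208 207]
 [215 224 228 229 229 226 222 219 216 204 194 182 177 183]
 [193 203 207 214 213 208 199 194 191 180 174 161 157 156]]
```

View pics/p3.png

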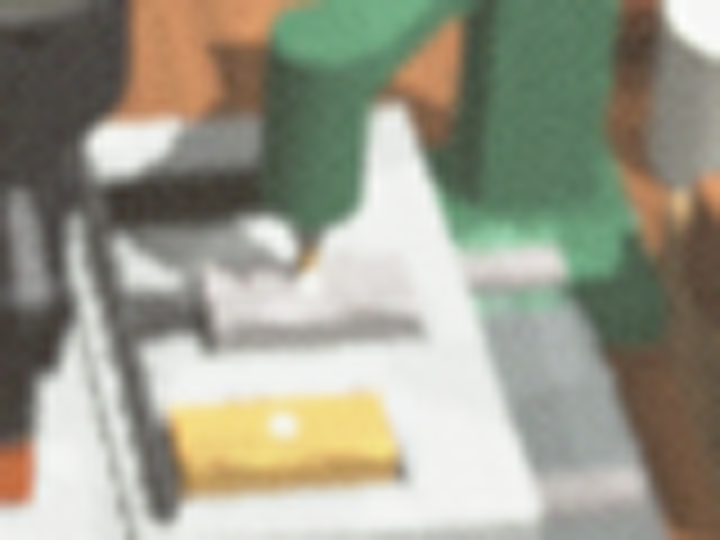

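The dot is at (312,283) in the crop, just below the pin tip at (308,262), but about 1.4 mm too far right in y. I'm correcting that before pressing.

```bash
python3 -m jog '[0,-0.001,0,0,0,0, 0,-0.0014,0,0,0,0, 0,-0.0014,0,0,0,0, 0,-0.0014,0,0,0,0]'| grep -E 'pos|ft'
python3 - <<'E'
from rel import *
B=0
for k in range(4):
    s,px,h=rel();B=B+px[229:241,378:392].min(2)/4
print(B.astype(int))
g=np.mgrid[235:239,382:387];b=B[6:10,4:9];m=np.clip(b-219,0,None);a=((g[1]*m).sum()/m.sum(),(g[0]*m).sum()/m.sum());print(a,world(s,*a,75))
E
```

```text
tool_pos: [572.9, -25.6, 90.2]
ft_force: [-0.2, -1.6, 7.4]
[[205 203 177 147 111  88  86  95 109 131 168 219 237 240]
 [234 236 230 210 148 103  95 116 166 204 223 235 239 240]
 [218 226 237 232 178 115 105 144 212 235 237 238 239 239]
 [170 186 218 226 191 120 110 162 224 235 236 234 235 235]
 [147 148 164 184 169 111 117 179 223 227 228 226 227 227]
 [148 149 148 150 138 118 150 195 219 222 222 222 220 221]
 [180 186 184 169 152 170 213 219 219 219 220 220 218 220]
 [207 210 210 199 192 218 234 227 218 217 218 220 218 215]
 [208 214 217 217 217 225 231 222 217 215 217 218 217 216]
 [215 218 221 222 220 222 221 219 216 213 217 219 220 221]
 [223 224 222 220 216 211 204 194 189 185 194 198 203 206]
 [213 211 201 194 189 182 174 163 159 157 158 160 164 165]]
(np.float64(383.9769585253456), np.float64(236.69124423963135)) [684.08266104  44.82498753  75.        ]
```

Run:
```python
from rel import *
R=Ro.from_euler("z",2.4,degrees=True).as_matrix()[:2,:2]
o=[]
for k in range(3):
    s,px,h=rel();b=px[248:258,375:390,2].astype(float);g=np.mgrid[248:258,375:390]
    i=np.unravel_index(np.argmax(b[1:-1,2:-2]),b[1:-1,2:-2].shape);v,u=i[0]+249,i[1]+377
    B=px[v-2:v+3,u-3:u+4,2].astype(float);g=np.mgrid[v-2:v+3,u-3:u+4];m=np.clip(B-B.min()-.45*np.ptp(B),0,None);o.append(((g[1]*m).sum()/m.sum(),(g[0]*m).sum()/m.sum()))
a=np.mean(o,0);w=world(s,*a,75)[:2];print(a,w,"brass+(20,70):",w+R@[20,70],"want ~(684,48.8)")
# steel blank extent from depth at z~75
P=cloud(s,np.ones((480,640),bool));q=P[(abs(P[:,2]-74.5)<4)&(abs(P[:,1]-48)<10)&(P[:,0]>640)&(P[:,0]<730)];print(len(q),np.percentile(q[:,0],[2,98]))
```

```text
[380.88278685 251.33300324] [665.50970488 -21.83216073] brass+(20,70): [682.56086572  48.94395045] want ~(684,48.8)
83 [650.91720294 716.90310096]
```

```bash
python3 -m jog '[0,0,0,0,0,0, 0,0,0,0,0,0, 0,0,-0.05,0,0,0, 0,0,-0.11,0,0,0, 0,0,-0.11,0,0,0, 0,0,-0.11,0,0,0]' 0.3 | grep -E 'pos|ft'
python3 go.py 491.2 344.9 120 32
```

```text
tool_pos: [572.1, -24.4, 198.5]
ft_force: [0.3, -0.1, 0.5]
-0.0659,-0.3723,0.0785,-0.0000,0.0002,-0.5180 dist 386 rows>= 7
57.9 [572.1 -24.4 198.5] [1.80e+02 1.00e-02 2.32e+00] [-8.  4. 92. -0. 84. 80.] F [ 0.3 -0.1  0.5] gap 55.8 0.0
```

```bash
python3 -m jog '[-0.0094,-0.053,0,0,0,-0.075, -0.019,-0.106,0,0,0,-0.15, -0.028,-0.16,0,0,0,-0.22, -0.0376,-0.213,0,0,0,-0.3, -0.047,-0.266,0,0,0,-0.37, -0.0565,-0.32,0,0,0,-0.44, -0.066,-0.372,0.03,0,0,-0.518, -0.066,-0.372,0.078,0,0,-0.518]' -1 20 >/dev/null
python3 -m jog '[0,0,0.02,0,0,0, 0,0,0.02,0,0,0, 0,0,0.02,0,0,0, 0,0,0.02,0,0,0, 0,0,0.02,0,0,0]'| grep -E 'pos|ft|gap'; python3 go.py 491.2 344.9 76 32
```

```text
tool_pos: [492.3, 344.9, 102.5]
ft_force: [-0.8, 0.4, -0.5]
finger_gap: 0.4
-0.0010,-0.0006,0.0265,0.0001,-0.0025,-0.0005 dist 27 rows>= 1
59.52 [492.3 344.9 102.5] [ 1.800e+02 -1.400e-01  3.197e+01] [30. 13. 93.  0. 74. 88.] F [-0.8  0.4 -0.5] gap 0.4 0.0
```

```bash
python3 -m jog '[-0.001,-0.0005,0.012,0,0,0, -0.001,-0.0005,0.024,0,0,0, -0.001,-0.0005,0.0255,0,0,0, -0.001,-0.0005,0.0255,0,0,0, -0.001,-0.0005,0.0255,0,0,0, -0.001,-0.0005,0.0255,0,0,0]'| grep -E 'pos|ft'
python3 - <<'E'
from rel import *
R=Ro.from_euler("z",2.4,degrees=True).as_matrix()[:2,:2];o=[];B0=0
for k in range(3):
    s,px,h=rel();b=px[248:258,375:390,2].astype(float);B0=B0+px[229:241,378:392].min(2)/3
    i=np.unravel_index(np.argmax(b[1:-1,2:-2]),b[1:-1,2:-2].shape);v,u=i[0]+249,i[1]+377
    B=px[v-2:v+3,u-3:u+4,2].astype(float);g=np.mgrid[v-2:v+3,u-3:u+4];m=np.clip(B-B.min()-.45*np.ptp(B),0,None);o.append(((g[1]*m).sum()/m.sum(),(g[0]*m).sum()/m.sum()))
a=np.mean(o,0);w=world(s,*a,75)[:2];print(a,w,w+R@[20,70]);print(B0.astype(int))
# steel edges along the row through the blank (left/right ends)
print(s["pixels"][237,366:402].min(1))
cv2.imwrite("pics/p4.png",cv2.resize(s["pixels"][205:265,350:430],None,fx=9,fy=9,interpolation=cv2.INTER_CUBIC)[:,:,::-1])
E
```

```text
tool_pos: [490.4, 344.7, 75.8]
ft_force: [-0.3, -0.1, 0.1]
[380.85761128 251.34478412] [665.42966608 -21.87923687] [682.48082692  48.89687431]
[[196 192 170 142 110  92  93  99 110 130 163 208 232 235]
 [228 230 225 201 145 103  99 118 162 195 216 229 235 236]
 [205 219 231 226 168 114 105 139 201 229 231 233 234 235]
 [158 171 204 214 180 120 110 158 218 229 230 227 230 230]
 [133 137 151 172 159 109 117 173 216 220 221 219 222 221]
 [136 139 136 141 129 112 148 190 213 214 215 214 215 214]
 [169 177 174 160 141 162 206 218 215 214 214 213 211 213]
 [196 202 198 189 181 208 230 225 216 214 213 214 213 214]
 [196 203 207 206 209 220 225 219 215 215 218 218 216 216]
 [207 212 217 218 216 216 216 212 211 212 219 221 223 224]
 [220 222 220 217 212 206 197 187 186 190 198 201 207 212]
 [210 209 202 199 192 184 176 165 159 159 162 164 166 169]]
[139 138 138 137 135 117 138 197 208 206 200 194 198 205 208 208 211 221
 224 219 215 214 217 218 214 216 217 217 214 219 226 235 234 235 232 219]
```

View pics/p4.png

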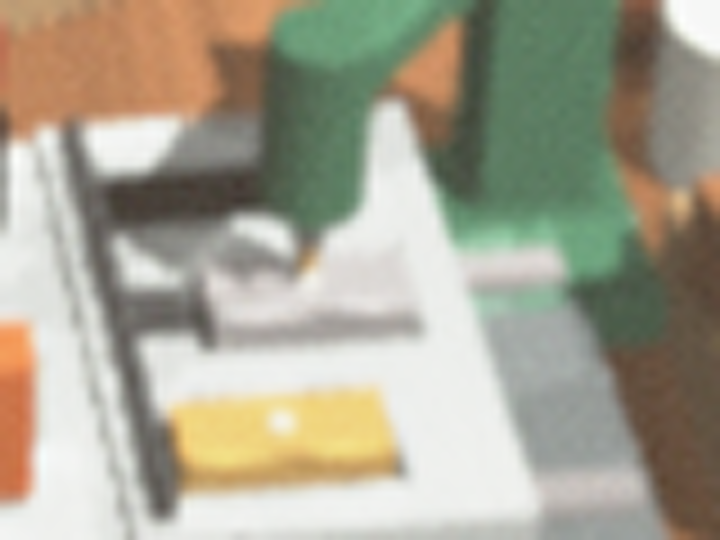

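The steel dot is at about (312,280), right under the pin tip at (308,265), and the carrier has not moved. Pressing.

```bash
python3 -m jog '[0,0,0.006,0,0,0, 0,0,0.0115,0,0,0, 0,0,0.0115,0,0,0, 0,0,0.0115,0,0,0]'| grep -E 'time|pos|ft'
python3 -m jog '[0,0,0.0005,0,0,0, 0,0,0.0005,0,0,0, 0,0,0.0005,0,0,0]'| grep -E 'pos|ft'
python3 -m jog '[0,0,-0.06,0,0,0, 0,0,-0.12,0,0,0, 0,0,-0.14,0,0,0, 0,0,-0.14,0,0,0, 0,0,-0.14,0,0,0]' 0.3 20| grep -E 'time|pos|ft'
python3 go.py 572.8 -25.6 200 2.4
```

```text
time: 60.92
tool_pos: [490.9, 345.0, 65.9]
ft_force: [-5.2, -2.8, 15.0]
tool_pos: [490.9, 345.0, 65.8]
ft_force: [-5.5, -3.0, 19.2]
time: 61.92
tool_pos: [489.0, 343.9, 200.5]
ft_force: [-0.4, -0.1, -1.0]
-0.1248,0.3577,0.0010,0.0009,0.0040,0.5167 dist 379 rows>= 7
61.92 [489.  343.9 200.5] [-179.99    0.23   32.01] [30.  8. 88.  0. 84. 88.] F [-0.4 -0.1 -1. ] gap 55.4 0.0
```

```bash
python3 -m jog '[-0.018,0.051,0,0,0,0.074, -0.036,0.102,0,0,0,0.148, -0.0535,0.153,0,0,0,0.222, -0.0715,0.2045,0,0,0,0.296, -0.089,0.2555,0,0,0,0.37, -0.107,0.307,0,0,0,0.443, -0.1255,0.3585,0,0,0,0.517, -0.1255,0.3585,0,0,0,0.517]' >/dev/null
python3 -m jog '[0,0,0,0,0,0, 0,0,0,0,0,0, 0,0,0,0,0,0, 0,0,0,0,0,0]' >/dev/null; python3 go.py 572.8 -25.6 89 2.4
```

```text
-0.0010,0.0004,0.1145,0.0000,-0.0002,0.0011 dist 114 rows>= 2
63.42 [573.8 -25.1 203.5] [ 1.80e+02 -1.00e-02  2.46e+00] [-8.  4. 92.  0. 84. 80.] F [ 0.9  0.3 -0.6] gap 55.2 0.0
```

```bash
python3 -m jog '[-0.001,0.0004,0.05,0,0,0, -0.001,0.0004,0.09,0,0,0, -0.001,0.0004,0.1145,0,0,0, -0.001,0.0004,0.1145,0,0,0, -0.001,0.0004,0.1145,0,0,0, -0.001,0.0004,0.1145,0,0,0]' | grep -E 'pos|ft'
python3 -m jog '[0,0,0,0,0,0, 0,0,0,0,0,0, 0,0,0,0,0,0, 0,0,0,0,0,0]' -1 60 | grep -E 'pos|gap'
python3 -m jog '[-0.014,0,0,0,0,0, -0.028,0,0,0,0,0, -0.042,0,0,0,0,0, -0.056,0,0,0,0,0, -0.07,0,0,0,0,0, -0.084,0,0,0,0,0, -0.096,0,0,0,0,0, -0.1,0,0,0,0,0]' | grep -E 'pos|ft'
python3 -m jog '[-0.001,0,0,0,0,0, -0.002,0,0,0,0,0, -0.002,0,0,0,0,0]'| grep -E 'pos|ft|gap'
python3 -m jog '[-0.001,0,0,0,0,0, -0.002,0,0,0,0,0, -0.002,0,0,0,0,0]'| grep -E 'pos|ft'
```

```text
tool_pos: [574.2, -26.5, 90.9]
ft_force: [-0.5, 0.3, 0.2]
tool_pos: [573.4, -26.4, 89.9]
finger_gap: 23.0
tool_pos: [473.3, -30.9, 89.9]
ft_force: [3.7, -0.8, 4.2]
tool_pos: [472.6, -30.9, 89.9]
ft_force: [8.9, -1.0, 2.8]
finger_gap: 23.0
tool_pos: [472.6, -30.9, 90.0]
ft_force: [21.9, -0.1, -8.5]
```

```bash
python3 -m jog '[0.002,0,0,0,0,0, 0.002,0,0,0,0,0]'| grep -E 'pos|ft'
python3 -m jog '[0,0,0,0,0,0, 0,0,0,0,0,0, 0,0,0,0,0,0, 0,0,-0.05,0,0,0, 0,0,-0.11,0,0,0, -0.03,0.06,-0.13,0,0,0, -0.06,0.12,-0.13,0,0,0, -0.06,0.18,-0.13,0,0,0]' 0.3 | grep -E 'pos|ft'
python3 -m jog '[0,0.06,0,0,0,0, 0,0.12,0,0,0,0, 0,0.12,0,0,0,0]' | grep -E 'pos|ft'
python3 - <<'E'
from meas import *
s=r.snapshot("top");cv2.imwrite("pics/fin.png",cv2.resize(s["pixels"][130:330,130:510],None,fx=2.1,fy=2.1,interpolation=2)[:,:,::-1])
P=cloud(s,np.ones((480,640),bool))
q=P[(P[:,2]>108)&(P[:,2]<128)&(abs(P[:,0]-472)<40)&(abs(P[:,1]+30)<35)];print("post",np.round(np.median(q,0),1),cv2.minAreaRect(q[:,:2].astype(np.float32)))
for y in(-26,44): a=P[(abs(P[:,1]-y)<13)&(P[:,0]>550)&(P[:,0]<600)&(P[:,2]>60)];print("blank top",y,np.round(np.percentile(a[:,2],[10,50,90]),1))
a=P[(P[:,2]>118)&(P[:,2]<145)&(abs(P[:,0]-466)<45)&(abs(P[:,1]-110)<40)];print("clamp",np.round(np.median(a,0)),cv2.minAreaRect(a[:,:2].astype(np.float32)))
print(r.sense()["time"])
E
```

```text
tool_pos: [472.6, -30.9, 89.9]
ft_force: [7.2, -1.0, 2.0]
tool_pos: [417.7, -205.9, 219.6]
ft_force: [1.0, 0.1, -0.2]
tool_pos: [422.5, -328.0, 217.6]
ft_force: [0.8, 0.7, -0.7]
post [469.1 -29.9 115.5] ((469.7374267578125, -29.910839080810547), (24.940704345703125, 20.61314582824707), 0.399538516998291)
blank top -26 [68.1 73.4 77.3]
blank top 44 [68.9 73.3 77.6]
clamp [463. 110. 127.] ((463.6990661621094, 109.31446838378906), (57.525390625, 16.255687713623047), 50.596195220947266)
68.1
```

View pics/fin.png

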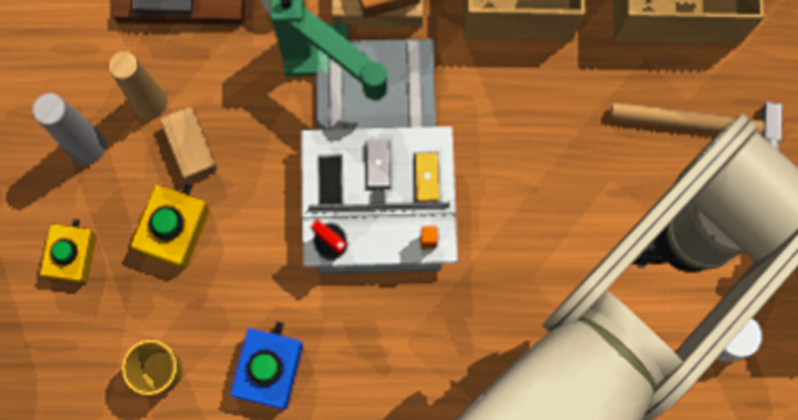

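The final top picture shows steel in nest1 at (378,162), brass in nest0 at (427,175) and the clamp bar turned at (328,236). The post is at (429,236), so the carrier is fully out at its front stop. Everything else stands where it did at the start.

```bash
python3 -m jog '[0,0,0,0,0,0, 0,0,0,0,0,0, 0,0,0,0,0,0]' | grep -E 'pos|ft'; python3 -c "
from bench import r;print(r.hand_in())"
```

```text
tool_pos: [424.0, -323.8, 219.2]
ft_force: [-0.4, 0.5, -0.2]
the job is handed in; nothing more can be done
None
```

I handed the job in at about 68 s: brass and steel (no copper was found) are in their nests with the clamp at its end stop and the carrier out at its front stop. The button was pressed fully down once for each, brass then steel, with its dot lined up under the pin in the pictures; the marks themselves were not seen, and no verdict came back.

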